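# Clip the rib corners and draw the mould pins

## Task

The ribs on the instrument mould are to be held by clips instead of pins. Squeeze each spring clip that lies on the bench and let it shut on the upright edge of a rib corner, about half-way up, pointing straight at the mould and well on, one clip to a corner (any corners). Only when all the clips are on, draw the three locating pins out of the mould and hang each upright by its collar in one of the open notches in the mould's ends and side, one to a notch; let go of everything, and leave the glue jar standing where it is.

Things in the scene. Friction and masses are not known exactly. Their poses are not given: they have to be found in the camera images.
- mould: plywood instrument mould with a waist, 230 mm long (x) by about 155 mm wide (y), fixed on the bench; origin on the bench under its centre, z up. Core top 80 mm high, thin wooden ribs round it 90 mm high. Three 13 mm square bores in the core top, at the middle and 45 mm either side of it along x, hold the pins
- notch1 (a point): open notch in the +x end of the mould: a slot 13 mm wide cut right through from top to bottom along the mould's x, open at the end face; this point is on the core top, in the slot's middle line, 10 mm from its closed end and 18 mm from the end face. A pin hangs here by its collar
- notch2 (a point): the same notch in the -x end of the mould
- notch3 (a point): a like notch, 13 mm wide, cut into the +y side of the mould's waist along y; this point is on the core top, in its middle line, 12 mm from its closed end and 15 mm from the side face
- corner1: rib corner of the mould on its +x +y side: an upright wooden fin 8 mm thick (y) and 90 mm high that stands out about 40 mm from the mould's side. Origin on its free upright edge, half-way up (45 mm above the bench); x points outwards, away from the mould, z up
- corner2: rib corner of the mould on its -x +y side: an upright wooden fin 8 mm thick (y) and 90 mm high that stands out about 40 mm from the mould's side. Origin on its free upright edge, half-way up (45 mm above the bench); x points outwards, away from the mould, z up
- corner3: rib corner of the mould on its -x -y side: an upright wooden fin 8 mm thick (y) and 90 mm high that stands out about 40 mm from the mould's side. Origin on its free upright edge, half-way up (45 mm above the bench); x points outwards, away from the mould, z up
- corner4: rib corner of the mould on its +x -y side: an upright wooden fin 8 mm thick (y) and 90 mm high that stands out about 40 mm from the mould's side. Origin on its free upright edge, half-way up (45 mm above the bench); x points outwards, away from the mould, z up
- clip1: sprung steel clip like a big clothes peg, 101 mm long, 30 mm thick, 90 g, lying on its side, either way up. Origin at the pivot, mid-thickness (15 mm above the bench when lying). x points to the jaws; z is the pivot axis; the frame belongs to the +y arm. Two flat handles, 18 to 56 mm behind the origin, outsides splayed: 41 mm apart in front, 60 mm at the rear. May be absent
- clip1_nose (a point): point between the jaw tips of clip1, 45 mm ahead of its origin along x, mid-thickness. With the handles squeezed fully (along y, at about 45 mm behind the origin) they are parallel and 31 mm over their outsides, and the jaw tips stand 25 mm apart; the spring takes 7 N to start and 17 N at the stop
- clip1_arm (a joint): how far clip1 is open (rad): 0 shut, 0.5 squeezed to the stop, about 0.12 when the jaws grip an 8 mm rib corner; each arm turns half of this from the clip's middle line (the +y arm, which carries the frame, turns counter-clockwise about z)
- clip2: same as clip1 (may be absent)
- clip2_nose (a point): point between the jaw tips of clip2, 45 mm ahead of its origin along x, mid-thickness. With the handles squeezed fully (along y, at about 45 mm behind the origin) they are parallel and 31 mm over their outsides, and the jaw tips stand 25 mm apart; the spring takes 7 N to start and 17 N at the stop
- clip2_arm (a joint): how far clip2 is open (rad): 0 shut, 0.5 squeezed to the stop, about 0.12 when the jaws grip an 8 mm rib corner; each arm turns half of this from the clip's middle line (the +y arm, which carries the frame, turns counter-clockwise about z)
- clip3: same as clip1 (may be absent)
- clip3_nose (a point): point between the jaw tips of clip3, 45 mm ahead of its origin along x, mid-thickness. With the handles squeezed fully (along y, at about 45 mm behind the origin) they are parallel and 31 mm over their outsides, and the jaw tips stand 25 mm apart; the spring takes 7 N to start and 17 N at the stop
- clip3_arm (a joint): how far clip3 is open (rad): 0 shut, 0.5 squeezed to the stop, about 0.12 when the jaws grip an 8 mm rib corner; each arm turns half of this from the clip's middle line (the +y arm, which carries the frame, turns counter-clockwise about z)
- clip4: same as clip1 (may be absent)
- clip4_nose (a point): point between the jaw tips of clip4, 45 mm ahead of its origin along x, mid-thickness. With the handles squeezed fully (along y, at about 45 mm behind the origin) they are parallel and 31 mm over their outsides, and the jaw tips stand 25 mm apart; the spring takes 7 N to start and 17 N at the stop
- clip4_arm (a joint): how far clip4 is open (rad): 0 shut, 0.5 squeezed to the stop, about 0.12 when the jaws grip an 8 mm rib corner; each arm turns half of this from the clip's middle line (the +y arm, which carries the frame, turns counter-clockwise about z)
- pin1: steel locating pin with a wooden knob, standing upright in the bore on the +x half of the mould at the start. Origin at the underside of its collar (26 mm across, 6 mm thick), which rests on the core top; shank 10 mm in diameter and 60 mm long below, round knob 20 mm in diameter above, from 6 to 52 mm above the origin. 90 g, loose fit: draw it straight up
- pin2: steel locating pin with a wooden knob, standing upright in the bore on the -x half of the mould at the start. Origin at the underside of its collar (26 mm across, 6 mm thick), which rests on the core top; shank 10 mm in diameter and 60 mm long below, round knob 20 mm in diameter above, from 6 to 52 mm above the origin. 90 g, loose fit: draw it straight up
- pin3: steel locating pin with a wooden knob, standing upright in the middle bore at the start. Origin at the underside of its collar (26 mm across, 6 mm thick), which rests on the core top; shank 10 mm in diameter and 60 mm long below, round knob 20 mm in diameter above, from 6 to 52 mm above the origin. 90 g, loose fit: draw it straight up
- jar: closed amber glass jar, 60 mm across, 65 mm high, a bystander on the bench; origin under its centre
Mind the look-alikes: they are no part of the job. What is shaped like the pin1 but yellow is not meant.

How it is judged:
By the outcome, as a careful person would: the job done as asked, in the order asked, and still so for the second after the job is handed in, with the robot touching nothing.
Of clip1, clip2, clip3, clip4 only 2 to 4 are there at a start; the rules pass over those that are not, and their reading is None.
At some moment in a run one of clip1, clip2, clip3, clip4 may be knocked a few centimetres aside while the robot is not near it.
Once in a run the grip may slacken for a moment while it holds something.
It also fails if it takes over 210 s, if anything falls off the work surface, if the arm or the gripper's body presses on something with over 40 N, if the wrist force passes 120 N, or if a joint passes its speed limit or range.

## Robot

A 6-joint arm with a two-finger parallel gripper is mounted at the origin on the work surface. World frame = base frame: x ahead of the robot, y to its left, z up, the work surface at z = 0. Lengths are in m, angles in rad, forces in N, time in s.
With the tool pointing down it reaches from about 0.3 to 0.85 m from the base axis. Payload 4.2 kg.
Tool frame: the origin (TCP) lies where the fingers leave the gripper's body, on its centre line; the fingertips stand 78 mm ahead of it and the grasp point (between the pads) lies 60 mm ahead of it; z points along the fingers, y is the line along which they close (so a half turn about z gives the same grasp; the last joint's range is limited). The gripper opens to 91 mm and grips with 3 to 60 N. Pads are 32 mm wide; open, the fingers measure 118 mm over their backs; the gripper's body (76 mm by 178 mm) begins 60 mm behind the grasp point.
Start: joints at [1.293, 0.32, 1.565, -0, 1.257, -0.02], TCP at [0.147, 0.556, 0.292] pointing down, gripper open.
Joint ranges: [-3.11, 3.11], [-0.84, 2.01], [0.21, 2.61], [-1.34, 4.49], [0.05, 2.63], [-2.56, 2.56]. Speed limits (rad/s): [2.57, 2.57, 3.14, 3.14, 3.14, 3.14].

## Interface

Orientations are given as [roll, pitch, yaw] about the fixed x, y, z axes, in that order (R = Rz(yaw) Ry(pitch) Rx(roll)).
In Python, from bench import robot, imaging gives the robot as it stands.
- The arm moves only by the shell command python3 -m jog 'ROWS'. ROWS is JSON, a list of rows, each a list of 3 entries, a list of its own where there are three numbers: the shift along the world's x, y, z in mm, then the turn, a rotation vector about the world's x, y, z in rad, then the closure, from 0 (fully open) to 1 (shut). In form: [[[x, y, z], [ax, ay, az], jaw], ...]. A call has 1 to 8 rows; each row shifts and turns the commanded pose from where the row before left it; what a row does not reach is not made up. A row lasts 1/12 s, in which the tool goes at most 41.7 mm and 7.16 degrees, less where a joint would pass 70% of its speed; a pose out of reach is approached as far as the arm can. A call with a gripper value outside its range is refused whole. The fingers move at their own pace and stop on an object; the grip force is fixed at half the most. Time passes only in rows, so rows that do not move let the fingers close. It gives the time, the measured TCP pose, the force, the opening and the grip force at its end, in the units of the state.
- robot.get_obs(): the state, without advancing time (a new reading comes with each control period).
- imaging.read_camera(name): name is "scene" or "top"; returns a dict with "img" (384x512x3 uint8, blue, green, red), "depth" (384x512 float32, m along the optical axis (not along the pixel's ray), 0 where there is no reading), "camera_matrix" (3x3 intrinsics, pixels), "R" (3x3) and "t" (3): a world point X has camera coordinates R X + t. Camera axes: x right, y down, z forward; pixel columns grow to the right and rows downward; lengths in m; the calibration is good to about 2 mm. A picture is of the moment at which its call begins.
- robot.hand_in(): hands the job in; it is judged then, once.
Trained networks look in the newest picture that a camera, given by its name, has taken for a name from the list of things; names that differ only in an ending like _2 or _b are one class to them, and where a whole thing is asked for, a point or a joint stands for the part that bears it (a point fixed in the world has none). Each returns a list of dicts, best first, with "conf" (0 to 1); they miss things now and then, are a little off and sometimes report something else, mostly with a low value. They report only what shows in the picture. A call takes as long as a camera call. They do not tell look-alikes from the thing itself.
- imaging.boxes_of(camera, name): "point" ([row, column] as shares, 0 to 1, of the picture: columns of its width, rows of its height, amid what is visible of it).
- imaging.mark_of(camera, name): "point" ([row, column] as shares, 0 to 1, of the picture: columns of its width, rows of its height: a listed point, or the origin of a listed thing).
The state is a dict: "time_s": time; "q": joint angles; "joint_vel": joint speeds; "joint_torque": joint torques, N m; "tool_pos": TCP position; "ee_rot": TCP orientation; "contact_force": force on the tool from outside, world axes, zero at the start; "moment": the same for the moment, N m; "opening": opening from 0.0 (shut) to 1.0 (fully open); "grasp_force": force on a finger pad.
Only numpy, scipy, OpenCV 4.12 (cv2) and the standard library are available. Lean on these libraries where they do the work, as an engineer would, in place of code of your own. Each camera call takes 0.05 s, during which the arm holds its last target. There are 200 camera calls.

## Working session

There is one attempt and no reset: what is moved stays moved. The work goes in short steps, Python scripts to look and compute and a shell command to move; the robot and the scene stay as the last step left them, time stands still between calls to the robot, and variables do not carry over. Pictures are saved under pics/ and viewed, at most 14 in all, crops included, and the job is handed in when it is done.

```bash
ls; mkdir -p pics; cat > h.py <<'E'
import numpy as np, cv2
from bench import robot, imaging
def cam(n):
    return imaging.read_camera(n)
def world(c,r,col,z=None,depth=None):
    K=np.array(c["camera_matrix"]);R=np.array(c["R"]);t=np.array(c["t"])
    d=np.linalg.inv(K)@np.array([col,r,1.0])
    o=-R.T@t; dw=R.T@d
    if z is not None: s=(z-o[2])/dw[2]
    else:
        s=depth if depth is not None else c["depth"][int(round(r)),int(round(col))]
    return o+s*dw
def proj(c,X):
    p=np.array(c["camera_matrix"])@(np.array(c["R"])@np.array(X)+np.array(c["t"]))
    return p[:2]/p[2]
def cloud(c):
    K=np.array(c["camera_matrix"]);R=np.array(c["R"]);t=np.array(c["t"])
    h,w=c["depth"].shape
    v,u=np.mgrid[:h,:w]
    d=c["depth"][...,None]*np.dstack([(u-K[0,2])/K[0,0],(v-K[1,2])/K[1,1],np.ones((h,w))])
    return (d-t)@R
E
python3 - <<'E'
from h import *
for n in("scene","top"):
    c=cam(n);cv2.imwrite(f"pics/{n}0.png",c["img"])
    print(n,-np.array(c["R"]).T@c["t"],np.array(c["R"]).round(2).tolist(),c["camera_matrix"][0])
    for nm,z in [("mould",0),("corner1",.045),("corner2",.045),("corner3",.045),("corner4",.045),("clip1",.015),("clip1_nose",.015),("pin1",.08),("pin2",.08),("pin3",.08),("notch1",.08),("notch2",.08),("notch3",.08),("jar",0)]:
        for d in imaging.mark_of(n,nm):
            r,q=d["point"];print(nm,round(d["conf"],2),round(q*512),round(r*384),world(c,r*384,q*512,z=z).round(4))
print(robot.get_obs())
E
```

```text
pics
scene [ 1.24277856 -0.29999635  0.67537533] [[0.43, 0.9, 0.02], [0.54, -0.25, -0.8], [-0.72, 0.36, -0.6]] [393.27609507   0.         255.21812784]
mould 0.83 237 230 [ 0.5506 -0.0062  0.    ]
corner1 0.72 268 189 [0.4775 0.1197 0.045 ]
corner1 0.68 182 219 [ 0.5037 -0.1322  0.045 ]
corner1 0.64 208 246 [ 0.6195 -0.1079  0.045 ]
corner1 0.54 284 215 [0.5938 0.1055 0.045 ]
corner2 0.72 268 189 [0.4775 0.1197 0.045 ]
corner2 0.68 182 219 [ 0.5037 -0.1322  0.045 ]
corner2 0.64 208 246 [ 0.6195 -0.1079  0.045 ]
corner2 0.54 284 215 [0.5938 0.1055 0.045 ]
corner3 0.72 268 189 [0.4775 0.1197 0.045 ]
corner3 0.68 182 219 [ 0.5037 -0.1322  0.045 ]
corner3 0.64 208 246 [ 0.6195 -0.1079  0.045 ]
corner3 0.54 284 215 [0.5938 0.1055 0.045 ]
corner4 0.72 268 189 [0.4775 0.1197 0.045 ]
corner4 0.68 182 219 [ 0.5037 -0.1322  0.045 ]
corner4 0.64 208 246 [ 0.6195 -0.1079  0.045 ]
corner4 0.54 284 215 [0.5938 0.1055 0.045 ]
clip1 0.82 315 167 [0.3978 0.3267 0.015 ]
clip1 0.81 101 223 [ 0.3979 -0.3136  0.015 ]
clip1 0.6 103 279 [ 0.588  -0.3389  0.015 ]
clip1 0.6 357 198 [0.5835 0.3469 0.015 ]
cli
[... 3380 characters left out ...]
4877 0.4341 0.    ]
{'time_s': 1.5, 'q': array([ 1.29298244e+00,  3.19597332e-01,  1.56451000e+00,  2.35642970e-06,
        1.25741254e+00, -1.99932075e-02]), 'joint_vel': array([-0.00178288,  0.00078952,  0.00040301, -0.00041238, -0.0019815 ,
       -0.0017873 ]), 'joint_torque': array([-5.56282248e-04, -4.12348902e+01, -2.32228106e+01,  7.27559393e-02,
        3.77419183e-02,  1.08227411e-05]), 'tool_pos': array([0.14660513, 0.55599724, 0.29227359]), 'ee_rot': array([ 3.14151984e+00, -7.86287707e-07,  2.88377125e+00]), 'contact_force': array([-0.73315663, -0.20722475, -0.29592159]), 'moment': array([-0.03358096,  0.03720819, -0.03771854]), 'grasp_force': 0.0, 'opening': 1.0010394026703544}
```

```bash
python3 - <<'E'
import cv2
a=cv2.imread("pics/top0.png")[90:270,110:430];cv2.imwrite("pics/top0c.png",cv2.resize(a,(800,450),interpolation=cv2.INTER_CUBIC))
a=cv2.imread("pics/scene0.png")[130:310,70:400];cv2.imwrite("pics/scene0c.png",cv2.resize(a,(800,436),interpolation=cv2.INTER_CUBIC))
E
```

```text
(no output)
```

View pics/top0c.png

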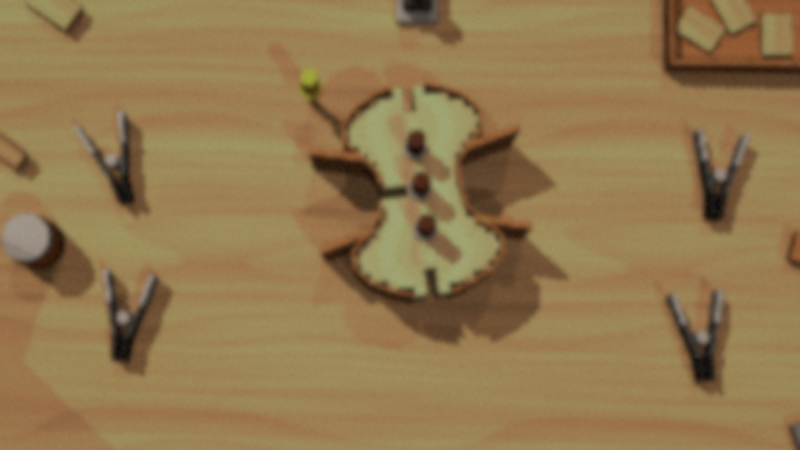

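View pics/scene0c.png

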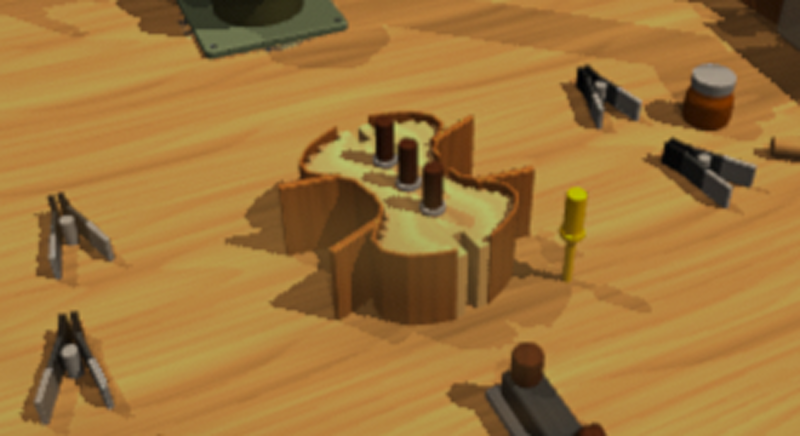

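```bash
python3 - <<'E'
from h import *
P=[];
for n in("top","scene"):
    c=cam(n);X=cloud(c).reshape(-1,3);X=X[c["depth"].reshape(-1)>0];P.append(X)
    m=(abs(X[:,0]-.2)<.05)&(abs(X[:,1]-.2)<.05); print(n,"bench z",X[m,2].mean() if m.any() else None,X[m,2].std())
    # clips
    for cx,cy in[(.398,.325),(.59,.352),(.587,-.338),(.4,-.313)]:
        m=(abs(X[:,0]-cx-.005)<.075)&(abs(X[:,1]-cy)<.05)&(X[:,2]>.015)
        Y=X[m];mu=Y[:,:2].mean(0);u,s,v=np.linalg.svd(Y[:,:2]-mu);
        print(n,(cx,cy),len(Y),mu.round(4),"z",np.percentile(Y[:,2],[50,95]).round(3),"axis",np.degrees(np.arctan(v[0,1]/v[0,0])).round(1),"x",Y[:,0].min().round(3),Y[:,0].max().round(3),"y at jaw",Y[Y[:,0]<Y[:,0].min()+.02,1].mean().round(4),"y range rear",np.percentile(Y[Y[:,0]>Y[:,0].max()-.02,1],[2,98]).round(4))
    H=np.zeros((700,800),np.uint8)
    Y=X[(X[:,2]>.02)]
    i=((.72-Y[:,0])/.0005).astype(int);j=((.2-Y[:,1])/.0005).astype(int)
    ok=(i>=0)&(i<700)&(j>=0)&(j<800)
    col=np.zeros((700,800,3),np.uint8)
    for a,b,z in zip(i[ok],j[ok],Y[ok,2]):
        cv2.circle(col,(b,a),1,(0,255,0) if z>.084 else (255,80,0) if z>.07 else (80,80,80),-1) if z<.095 else cv2.circle(col,(b,a),1,(0,0,255),-1)
    cv2.imwrite(f"pics/map_{n}.png",cv2.resize(col,(685,600)))
np.savez("cl.npz",top=P[0],scene=P[1])
E
python3 -c "
import cv2,numpy as np
cv2.imwrite('pics/map.png',cv2.resize(np.hstack([cv2.imread('pics/map_top.png'),cv2.imread('pics/map_scene.png')]),(800,350)))"
```

```text
top bench z -8.983202986808643e-05 0.0029689493114004035
top (0.398, 0.325) 253 [0.4112 0.3231] z [0.029 0.035] axis -5.2 x 0.363 0.464 y at jaw 0.3265 y range rear [0.2911 0.348 ]
top (0.59, 0.352) 223 [0.5902 0.3445] z [0.029 0.035] axis 19.2 x 0.542 0.647 y at jaw 0.3324 y range rear [0.3343 0.3889]
top (0.587, -0.338) 261 [ 0.5856 -0.3421] z [0.028 0.033] axis -5.5 x 0.538 0.639 y at jaw -0.339 y range rear [-0.3768 -0.3196]
top (0.4, -0.313) 279 [ 0.403  -0.3196] z [0.028 0.034] axis 6.1 x 0.355 0.456 y at jaw -0.3234 y range rear [-0.3437 -0.2862]
scene bench z 0.0029624653989488575 0.0013624081769441593
scene (0.398, 0.325) 246 [0.4201 0.325 ] z [0.028 0.034] axis 2.9 x 0.365 0.469 y at jaw 0.3237 y range rear [0.291  0.3496]
scene (0.59, 0.352) 396 [0.599  0.3474] z [0.027 0.033] axis 25.1 x 0.544 0.65 y at jaw 0.3294 y range rear [0.3329 0.3892]
scene (0.587, -0.338) 441 [ 0.5949 -0.347 ] z [0.031 0.033] axis -11.4 x 0.54 0.644 y at jaw -0.3393 y range rear [-0.3779 -0.3207]
scene (0.4, -0.313) 308 [ 0.4139 -0.3189] z [0.03  0.034] axis 6.5 x 0.355 0.461 y at jaw -0.3239 y range rear [-0.3441 -0.2862]
```

View pics/map.png

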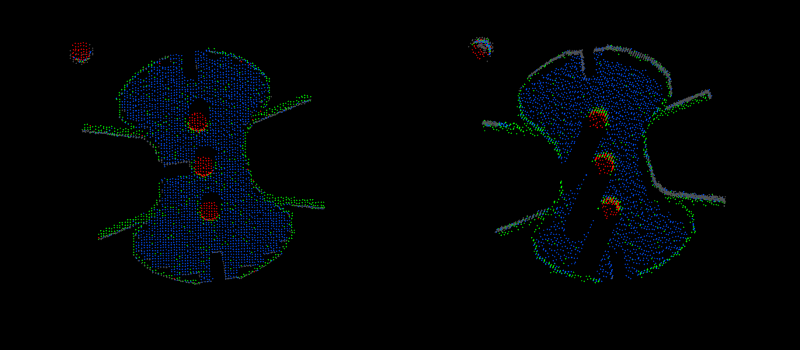

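```bash
cat > fit.py <<'E'
from h import *
D=np.load("cl.npz")
for n in("top","scene"):
    X=D[n]
    k=[]
    for cx,cy in[(.603,.002),(.558,-.004),(.514,-.012),(.67,.118)]:
        Y=X[(np.hypot(X[:,0]-cx,X[:,1]-cy)<.02)&(X[:,2]>.1)]
        lo=Y[:,:2].min(0);hi=Y[:,:2].max(0);k.append((lo+hi)/2);print(n,"knob",Y[:,:2].mean(0).round(4),k[-1].round(4),"size",(hi-lo).round(4),"ztop",np.percentile(Y[:,2],95).round(4))
    d=k[0]-k[2];print("yaw",np.degrees(np.arctan2(d[1],d[0])),np.hypot(*d))
    for nm,tip,o in[("c1",(.594,.118),(0.1,1)),("c2",(.484,.101),(-.35,1)),("c3",(.515,-.125),(0,-1)),("c4",(.623,-.111),(.35,-1))]:
        o=np.array(o)/np.hypot(*o);tip=np.array(tip)
        r=X[:,:2]-tip;a=r@o;b=r@np.array([-o[1],o[0]])
        Y=X[(a>-.03)&(a<.012)&(abs(b)<.015)&(X[:,2]>(.082))&(X[:,2]<.1)][:,:2]
        mu=Y.mean(0);v=np.linalg.svd(Y-mu)[2][0];v*=np.sign(v@o);s=(Y-mu)@v;w=(Y-mu)@np.array([-v[1],v[0]])
        print(nm,len(Y),"tip",(mu+v*np.percentile(s,99)).round(4),"dir deg",np.degrees(np.arctan2(v[1],v[0])).round(1),"width",np.percentile(w,[2,98]).round(4))
E
python3 fit.py
```

```text
top knob [0.5963 0.0026] [0.5973 0.0029] size [0.0191 0.0189] ztop 0.1347
top knob [ 0.5521 -0.0034] [ 0.553  -0.0038] size [0.0193 0.0166] ztop 0.1356
top knob [ 0.5075 -0.0092] [ 0.5084 -0.0091] size [0.0176 0.0184] ztop 0.1351
top knob [0.6675 0.119 ] [0.668  0.1191] size [0.0183 0.0166] ztop 0.1145
yaw 7.684769125126227 0.0897240292548891
c1 35 tip [0.5919 0.117 ] dir deg 86.3 width [-0.0039  0.0044]
c2 40 tip [0.483  0.1021] dir deg 114.4 width [-0.0046  0.0038]
c3 34 tip [ 0.5146 -0.1241] dir deg -97.0 width [-0.0039  0.004 ]
c4 33 tip [ 0.6235 -0.11  ] dir deg -68.3 width [-0.0037  0.0038]
scene knob [ 6.045e-01 -2.000e-04] [0.6025 0.0011] size [0.0207 0.0183] ztop 0.1349
scene knob [ 0.5605 -0.0058] [ 0.5567 -0.0044] size [0.0206 0.0179] ztop 0.1347
scene knob [ 0.5163 -0.0117] [ 0.5122 -0.0108] size [0.0209 0.0176] ztop 0.1347
scene knob [0.6736 0.1172] [0.671  0.1186] size [0.0195 0.0187] ztop 0.1152
yaw 7.503579644066234 0.09111343946255626
c1 58 tip [0.5966 0.1165] dir deg 81.7 width [-0.0037  0.0057]
c2 47 tip [0.4874 0.1029] dir deg 112.8 width [-0.003   0.0053]
c3 67 tip [ 0.519  -0.1251] dir deg -96.1 width [-0.0057  0.0029]
c4 74 tip [ 0.6269 -0.1095] dir deg -69.1 width [-0.0052  0.0031]
```

```bash

python3 -m jog '[[[12.5,-36.3,0],[0,0,0.015],0],[[12.5,-36.3,0],[0,0,0.015],0],[[12.5,-36.3,0],[0,0,0.015],0],[[12.5,-36.3,0],[0,0,0.015],0],[[12.5,-36.3,0],[0,0,0.015],0],[[12.5,-36.3,0],[0,0,0.015],0],[[12.5,-36.3,0],[0,0,0.015],0],[[12.5,-36.3,0],[0,0,0.015],0]]'
python3 -m jog '[[[12.5,-36.3,0],[0,0,0.015],0],[[12.5,-36.3,0],[0,0,0.015],0],[[12.5,-36.3,0],[0,0,0.015],0],[[12.5,-36.3,0],[0,0,0.015],0],[[12.5,-36.3,0],[0,0,0.015],0],[[12.5,-36.3,0],[0,0,0.015],0],[[12.5,-36.3,0],[0,0,0.015],0],[[12.5,-36.3,0],[0,0,0.015],0]]'
python3 -m jog '[[[12.5,-36.3,0],[0,0,0.015],0],[[12.5,-36.3,0],[0,0,0.015],0],[[12.5,-36.3,0],[0,0,0.015],0],[[12.5,-36.3,0],[0,0,0.015],0],[[12.5,-36.3,0],[0,0,0.015],0],[[12.5,-36.3,-30],[0,0,0.015],0],[[12.5,-36.3,-30],[0,0,0.015],0],[[12.5,-36.3,-30],[0,0,0.015],0]]'
```

```text
time_s: 2.27
tool_pos: [0.2466, 0.2639, 0.2924]
ee_rot: [3.141, 0.001, 3.005]
contact_force: [1.8, -0.3, -0.8]
opening: 1.002
grasp_force: 0.0
time_s: 2.93
tool_pos: [0.3466, -0.0268, 0.2927]
ee_rot: [3.141, 0.001, 3.124]
contact_force: [0.8, 0.6, 0.5]
opening: 0.999
grasp_force: 0.0
time_s: 3.6
tool_pos: [0.4415, -0.3014, 0.2147]
ee_rot: [-3.141, 0.001, -3.039]
contact_force: [0.5, -0.4, 0.4]
opening: 0.997
grasp_force: 0.0
```

```bash

python3 -m jog '[[[0,0,-36],[0,0,0],0],[[0,0,-36],[0,0,0],0],[[0,0,-25],[0,0,0],0],[[0,0,-14],[0,0,0],0],[[0,0,-10],[0,0,0],0],[[0,0,0],[0,0,0],0],[[0,0,0],[0,0,0],0]]'
python3 -m jog '[[[0,0,0],[0,0,0],0.4],[[0,0,0],[0,0,0],0.6],[[0,0,0],[0,0,0],0.8],[[0,0,0],[0,0,0],0.9],[[0,0,0],[0,0,0],0.9],[[0,0,0],[0,0,0],0.9],[[0,0,0],[0,0,0],0.9],[[0,0,0],[0,0,0],0.9]]'
python3 -m jog '[[[0,0,0],[0,0,0],0.9],[[0,0,0],[0,0,0],0.9],[[0,0,0],[0,0,0],0.9]]'
```

```text
time_s: 4.18
tool_pos: [0.4409, -0.2993, 0.0941]
ee_rot: [3.141, -0.001, -3.04]
contact_force: [-0.6, -0.9, -0.6]
opening: 1.005
grasp_force: 0.1
time_s: 4.85
tool_pos: [0.4413, -0.2994, 0.0944]
ee_rot: [3.142, 0.0, -3.039]
contact_force: [-0.1, -1.3, 0.9]
opening: 0.449
grasp_force: 18.9
time_s: 5.1
tool_pos: [0.4412, -0.2994, 0.0944]
ee_rot: [3.141, 0.0, -3.039]
contact_force: [0.2, 0.1, 1.6]
opening: 0.393
grasp_force: 27.3
```

```bash
python3 - <<'E'
from h import *
c=cam("top");cv2.imwrite("pics/t1.png",cv2.resize(c["img"][150:290,290:450],(640,560),interpolation=cv2.INTER_CUBIC))
E
```

```text
(no output)
```

View pics/t1.png

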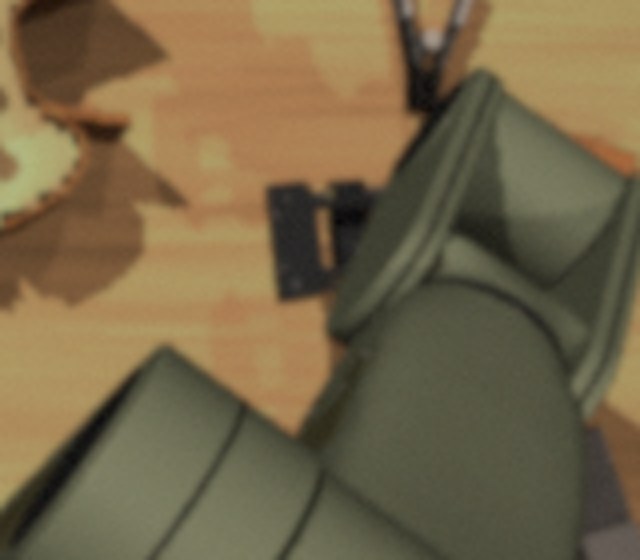

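```bash

python3 -m jog '[[[0,0,0],[0,0,0],0.1],[[0,0,0],[0,0,0],0.1],[[0,0,0],[0,0,0],0.1],[[0,0,0],[0,0,0],0.1],[[0,0,0],[0,0,0],0.1],[[4,0,-4],[0,0,0],0.1],[[1,0,-4],[0,0,0],0.1],[[0,0,-4],[0,0,0],0.1]]'
python3 -m jog '[[[0,0,0],[0,0,0],0.5],[[0,0,0],[0,0,0],0.7],[[0,0,0],[0,0,0],0.8],[[0,0,0],[0,0,0],0.9],[[0,0,0],[0,0,0],0.9],[[0,0,0],[0,0,0],0.9],[[0,0,0],[0,0,0],0.9],[[0,0,0],[0,0,0],0.9]]'
python3 -m jog '[[[0,0,0],[0,0,0],0.9],[[0,0,0],[0,0,0],0.9],[[0,0,0],[0,0,0],0.9],[[0,0,0],[0,0,0],0.9],[[0,0,0],[0,0,0],0.9]]'
```

```text
time_s: 5.82
tool_pos: [0.4465, -0.2993, 0.0818]
ee_rot: [3.141, 0.0, -3.039]
contact_force: [-0.6, 0.8, 0.1]
opening: 0.9
grasp_force: 0.0
time_s: 6.48
tool_pos: [0.4461, -0.2994, 0.0824]
ee_rot: [3.141, -0.0, -3.039]
contact_force: [-0.2, 0.1, 0.5]
opening: 0.377
grasp_force: 27.7
time_s: 6.9
tool_pos: [0.4461, -0.2994, 0.0824]
ee_rot: [3.141, -0.0, -3.039]
contact_force: [-0.8, 0.9, 0.2]
opening: 0.377
grasp_force: 27.7
```

```bash

python3 -m jog '[[[0,0,20],[0,0,0],0.9],[[0,0,30],[0,0,0],0.9],[[0,0,30],[0,0,0],0.9],[[0,0,20],[0,0,0],0.9],[[0,0,0],[0,0,0],0.9]]'
python3 - <<'E'
from h import *
ims=[]
for n in("scene","top"):
    c=cam(n);p=proj(c,robot.get_obs()["tool_pos"]-[0.06,0,.06]).round().astype(int);print(n,p)
    ims.append(cv2.resize(c["img"][max(0,p[1]-55):p[1]+55,max(0,p[0]-60):p[0]+60],(400,367),interpolation=cv2.INTER_CUBIC))
cv2.imwrite("pics/g1.png",np.hstack(ims))
E
```

```text
time_s: 7.32
tool_pos: [0.4482, -0.3008, 0.1867]
ee_rot: [-3.135, 0.007, -3.039]
contact_force: [0.5, -0.5, -0.2]
opening: 0.377
grasp_force: 27.8
scene [ 97 184]
top [392 229]
```

View pics/g1.png

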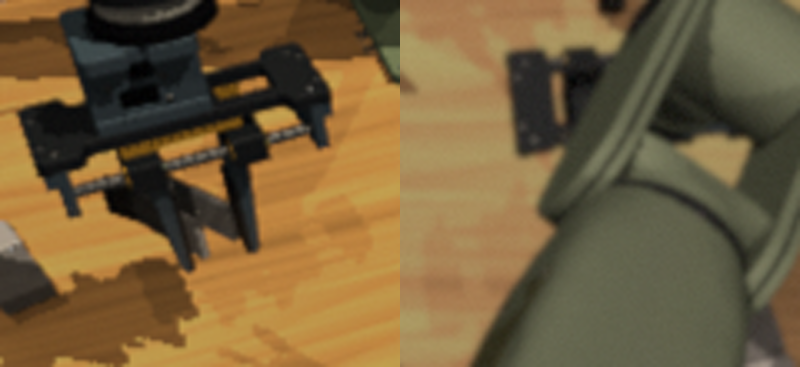

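```bash
cat > held.py <<'E'
import sys
from h import *
z0,z1=map(float,sys.argv[1:3]);o=robot.get_obs();p=o["tool_pos"];psi=o["ee_rot"][2]
img=np.zeros((400,800,3),np.uint8)
for k,n in enumerate(("scene","top")):
    c=cam(n);X=cloud(c);m=(c["depth"]>0)&(X[...,2]>z0)&(X[...,2]<z1)
    q=X[m][:,:2]-p[:2]
    a=q@[np.cos(psi),np.sin(psi)];b=q@[np.sin(psi),-np.cos(psi)]  # tool x, tool y
    ok=(abs(a)<.14)&(abs(b)<.09)
    for aa,bb,cc in zip(a[ok],b[ok],c["img"][m][ok]): cv2.circle(img,(int(400*k+200+bb*1400),int(200-aa*1400)),3,tuple(int(v) for v in np.minimum(255,cc.astype(int)+50)),-1)
    cv2.drawMarker(img,(400*k+200,200),(0,255,255),0,20)
    for g in range(-10,11,2): cv2.line(img,(400*k,int(200-g*14)),(400*k+8,int(200-g*14)),(255,255,255),1)
cv2.imwrite(sys.argv[3],img)
E
python3 held.py .1 .137 pics/h1.png
```

```text
(no output)
```

View pics/h1.png

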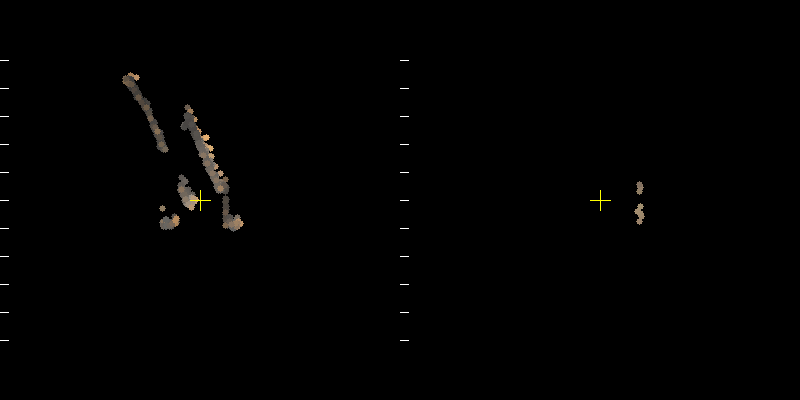

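```bash

python3 -m jog '[[[0,0,-35],[0,0,0],0.9],[[0,0,-35],[0,0,0],0.9],[[0,0,-20],[0,0,0],0.9],[[0,0,-8],[0,0,0],0.9],[[0,0,-4],[0,0,0],0.9],[[0,0,0],[0,0,0],0.9],[[0,0,0],[0,0,0],0.9]]'
python3 -m jog '[[[0,0,0],[0,0,0],0.6],[[0,0,0],[0,0,0],0.4],[[0,0,0],[0,0,0],0],[[0,0,0],[0,0,0],0],[[0,0,0],[0,0,0],0],[[0,0,15],[0,0,0],0],[[0,0,35],[0,0,0],0],[[0,0,40],[0,0,0],0]]'
python3 -m jog '[[[0,40,40],[0,0,0],0],[[0,40,20],[0,0,0],0],[[0,40,0],[0,0,0],0],[[0,40,0],[0,0,0],0],[[0,40,0],[0,0,0],0],[[0,40,0],[0,0,0],0],[[0,0,0],[0,0,0],0]]'
cat > clips.py <<'E'
from h import *
from scipy.ndimage import label
out={}
for n in("top","scene"):
    c=cam(n);X=cloud(c);m=(c["depth"]>0)&(X[...,2]>.013)&(X[...,2]<.045)&(abs(X[...,1])>.2)&(X[...,0]>.3)&(X[...,0]<.72)&(abs(X[...,1])<.43)
    L,k=label(m,np.ones((3,3)))
    for i in range(1,k+1):
        Y=X[L==i][:,:2]
        if len(Y)<120: continue
        # model: symmetric V: search pose maximizing fit to template
        best=None
        from scipy.optimize import minimize
        def cost(p):
            x,y,t=p;d=Y-[x,y];a=d@[np.cos(t),np.sin(t)];b=np.abs(d@[-np.sin(t),np.cos(t)])
            # arm outline centre line: handle (a<-8): |b| from ~8 to 27 at -56 ; jaw |b|~6 ; 
            f=np.where(a<-.01,.010+(-.01-a)/.046*.0165,np.where(a<.01,b*0+np.minimum(b,.010),.006))
            e=np.abs(b-f);o=np.maximum(0,a-.045)+np.maximum(0,-.056-a)
            return np.mean(np.minimum(e,.012))+3*np.mean(o)
        for t0 in np.linspace(-np.pi,np.pi,16,endpoint=False):
            mu=Y.mean(0)
            r=minimize(cost,[*mu,t0],method="Nelder-Mead",options=dict(initial_simplex=np.array([[*mu,t0],[mu[0]+.02,mu[1],t0],[mu[0],mu[1]+.02,t0],[*mu,t0+.3]])))
            if best is None or r.fun<best.fun: best=r
        x,y,t=best.x;t=(t+np.pi)%(2*np.pi)-np.pi
        print(n,len(Y),"origin",np.round([x,y],4),"yaw deg",round(np.degrees(t),1),"cost",round(best.fun*1e3,2),"grasp",np.round([x-.045*np.cos(t),y-.045*np.sin(t)],4))
E
python3 clips.py
```

```text
time_s: 8.1
tool_pos: [0.4444, -0.2977, 0.0807]
ee_rot: [3.137, -0.005, -3.039]
contact_force: [-4.9, 4.4, 12.5]
opening: 0.373
grasp_force: 28.3
time_s: 8.77
tool_pos: [0.4448, -0.2983, 0.1687]
ee_rot: [3.136, -0.005, -3.04]
contact_force: [1.2, -0.9, 0.3]
opening: 0.884
grasp_force: 0.0
time_s: 9.35
tool_pos: [0.4451, -0.067, 0.2179]
ee_rot: [3.138, -0.002, -3.034]
contact_force: [-0.4, -0.2, 0.0]
opening: 0.998
grasp_force: 0.0
top 185 origin [ 0.7078 -0.3583] yaw deg 132.8 cost 7.95 grasp [ 0.7384 -0.3913]
top 229 origin [0.5854 0.3435] yaw deg -159.9 cost 2.29 grasp [0.6276 0.359 ]
top 272 origin [ 0.5798 -0.3418] yaw deg 173.9 cost 2.32 grasp [ 0.6245 -0.3466]
top 263 origin [0.4042 0.3236] yaw deg 175.9 cost 2.26 grasp [0.4491 0.3203]
top 289 origin [ 0.3868 -0.3166] yaw deg -160.4 cost 2.36 grasp [ 0.4292 -0.3015]
scene 266 origin [0.4089 0.3234] yaw deg 176.6 cost 2.47 grasp [0.4538 0.3208]
scene 172 origin [0.5159 0.4117] yaw deg -169.6 cost 1.11 grasp [0.5602 0.4198]
scene 425 origin [0.5858 0.3423] yaw deg -159.5 cost 2.56 grasp [0.6279 0.3581]
scene 337 origin [ 0.393  -0.3177] yaw deg -159.6 cost 2.21 grasp [ 0.4352 -0.302 ]
scene 464 origin [ 0.5858 -0.3436] yaw deg 173.2 cost 1.92 grasp [ 0.6305 -0.3489]
scene 580 origin [ 0.724  -0.3516] yaw deg 111.1 cost 6.29 grasp [ 0.7403 -0.3936]
```

```bash

python3 -m jog '[[[0,38,0],[0,0,-0.02],0],[[0,39,0],[0,0,-0.02],0],[[0,39,0],[0,0,-0.02],0],[[1,39,0],[0,0,-0.02],0],[[1,39,0],[0,0,-0.02],0],[[1,39,0],[0,0,-0.02],0],[[1,39,0],[0,0,-0.02],0],[[1,39,0],[0,0,-0.02],0]]'
python3 -m jog '[[[1,39,0],[0,0,-0.01],0],[[0,30,0],[0,0,0],0],[[0,0,-30],[0,0,0],0],[[0,0,-30],[0,0,0],0],[[0,0,-30],[0,0,0],0],[[0,0,-10],[0,0,0],0],[[0,0,0],[0,0,0],0]]'
```

```text
time_s: 10.12
tool_pos: [0.4519, 0.2389, 0.2181]
ee_rot: [-3.141, -0.0, 3.081]
contact_force: [0.9, 0.3, -0.3]
opening: 0.999
grasp_force: 0.0
time_s: 10.7
tool_pos: [0.4517, 0.3054, 0.1155]
ee_rot: [-3.138, -0.005, 3.072]
contact_force: [0.3, 0.1, -0.1]
opening: 1.002
grasp_force: 0.0
```

```bash

python3 -m jog '[[[0,15,0],[0,0,0],0],[[0,0,0],[0,0,0],0],[[0,0,-15],[0,0,0],0],[[0,0,-10],[0,0,0],0],[[0,0,-8],[0,0,0],0],[[0,0,0],[0,0,0],0]]'
```

```text
time_s: 11.2
tool_pos: [0.4517, 0.3219, 0.0845]
ee_rot: [-3.14, -0.002, 3.074]
contact_force: [-0.6, 0.5, -0.7]
opening: 0.997
grasp_force: 0.0
```

```bash

python3 -m jog '[[[0,0,-2.5],[0,0,0],0.3],[[0,0,0],[0,0,0],0.5],[[0,0,0],[0,0,0],0.7],[[0,0,0],[0,0,0],0.9],[[0,0,0],[0,0,0],0.9],[[0,0,0],[0,0,0],0.9],[[0,0,0],[0,0,0],0.9],[[0,0,0],[0,0,0],0.9]]'
python3 -m jog '[[[0,0,0],[0,0,0],0.9],[[0,0,0],[0,0,0],0.9],[[0,0,0],[0,0,0],0.9],[[0,0,20],[0,0,0],0.9],[[0,0,30],[0,0,0],0.9],[[0,0,30],[0,0,0],0.9],[[0,0,20],[0,0,0],0.9],[[0,0,0],[0,0,0],0.9]]'
python3 held.py .1 .137 pics/h2.png
```

```text
time_s: 11.87
tool_pos: [0.4525, 0.3224, 0.0833]
ee_rot: [3.141, 0.001, 3.074]
contact_force: [0.3, -0.5, 1.7]
opening: 0.449
grasp_force: 11.0
time_s: 12.53
tool_pos: [0.4536, 0.3236, 0.1869]
ee_rot: [3.136, 0.006, 3.074]
contact_force: [0.2, 0.2, -0.1]
opening: 0.332
grasp_force: 29.9
```

View pics/h2.png

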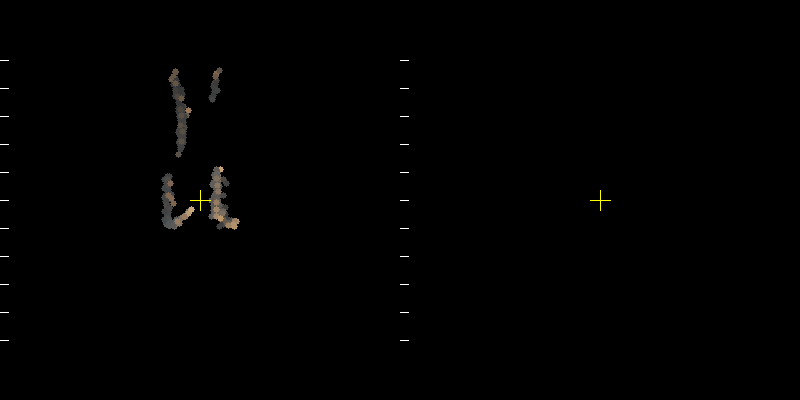

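```bash

python3 -m jog '[[[0,0,30],[0,0,0],0.9],[[0,0,30],[0,0,0],0.9],[[0,0,6],[0,0,-0.1],0.9],[[0,-36,0],[0,0,-0.1],0.9],[[0,-36,0],[0,0,-0.1],0.9],[[3,-36,0],[0,0,-0.1],0.9],[[4,-36,0],[0,0,-0.1],0.9],[[4,-36,0],[0,0,-0.1],0.9]]'
python3 -m jog '[[[4,-36,0],[0,0,-0.1],0.9],[[4,-36,0],[0,0,-0.1],0.9],[[4,-36,0],[0,0,-0.1],0.9],[[4,-36,0],[0,0,-0.1],0.9],[[4,-36,0],[0,0,-0.1],0.9],[[4,-36,0],[0,0,-0.1],0.9],[[4,-36,0],[0,0,-0.1],0.9],[[4,-36,0],[0,0,-0.1],0.9]]'
python3 -m jog '[[[4,-36,0],[0,0,-0.1],0.9],[[4,-36,0],[0,0,-0.1],0.9],[[4,-36,0],[0,0,-0.02],0.9],[[0,0,0],[0,0,0],0.9]]'
```

```text
time_s: 13.3
tool_pos: [0.4618, 0.1406, 0.2466]
ee_rot: [-3.138, -0.003, 2.47]
contact_force: [0.5, 0.8, -0.7]
opening: 0.335
grasp_force: 29.9
time_s: 13.97
tool_pos: [0.494, -0.1471, 0.2465]
ee_rot: [-3.137, -0.002, 1.669]
contact_force: [1.0, 0.3, -0.0]
opening: 0.337
grasp_force: 29.9
time_s: 14.3
tool_pos: [0.5071, -0.2591, 0.2462]
ee_rot: [-3.139, 0.002, 1.449]
contact_force: [0.9, -0.0, -1.6]
opening: 0.336
grasp_force: 29.9
```

```bash

python3 -m jog '[[[-6,0,-30],[0,0,0],0.9],[[0,0,-30],[0,0,0],0.9],[[0,0,-30],[0,0,0],0.9],[[0,0,-30],[0,0,0],0.9],[[0,0,-13],[0,0,0],0.9],[[0,0,0],[0,0,0],0.9]]'; python3 held.py .032 .063 pics/h3.png
```

```text
time_s: 14.8
tool_pos: [0.498, -0.2516, 0.1105]
ee_rot: [-3.13, -0.005, 1.454]
contact_force: [-0.6, 1.0, -0.4]
opening: 0.336
grasp_force: 29.9
```

View pics/h3.png

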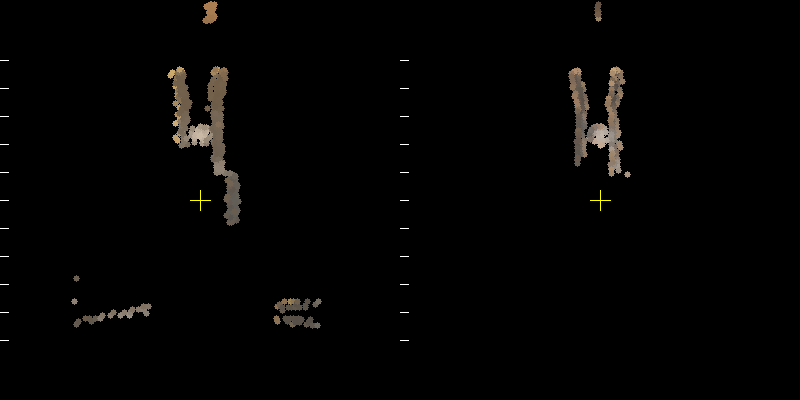

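```bash

python3 -m jog '[[[4,15,3],[0,0,0],0.9],[[2,15,0],[0,0,0],0.9],[[1.5,12,0],[0,0,0],0.9],[[1,10,0],[0,0,0],0.9],[[0.5,6,0],[0,0,0],0.9],[[0,0,0],[0,0,0],0.9]]'; python3 held.py .032 .067 pics/h4.png
```

```text
time_s: 15.4
tool_pos: [0.5103, -0.1945, 0.1193]
ee_rot: [3.141, 0.0, 1.455]
contact_force: [-0.9, 0.4, -0.8]
opening: 0.338
grasp_force: 29.9
```

View pics/h4.png

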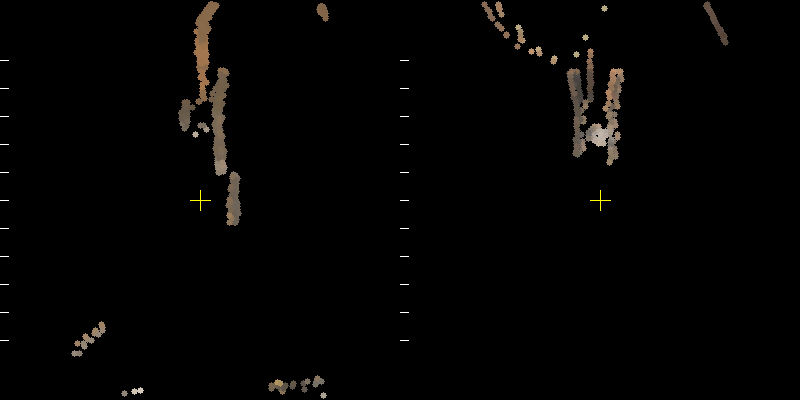

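```bash

python3 -m jog '[[[0,0,-3],[0,0,0],0.9],[[0,0,-3],[0,0,0],0.9],[[0,0,0],[0,0,0],0.9],[[0,0,0],[0,0,0],0.6],[[0,0,0],[0,0,0],0.5],[[0,0,0],[0,0,0],0.4],[[0,0,0],[0,0,0],0.3],[[0,0,0],[0,0,0],0.15]]'
python3 -m jog '[[[0,0,0],[0,0,0],0.1],[[0,0,0],[0,0,0],0.1],[[0,0,0],[0,0,0],0.1],[[0,0,20],[0,0,0],0.1],[[0,0,35],[0,0,0],0.1],[[0,-20,35],[0,0,0],0.1],[[0,-20,20],[0,0,0],0.1],[[0,0,0],[0,0,0],0.1]]'; python3 held.py .032 .067 pics/h5.png
```

```text
time_s: 16.17
tool_pos: [0.5101, -0.1957, 0.113]
ee_rot: [3.142, -0.0, 1.454]
contact_force: [0.3, -0.2, -0.7]
opening: 0.656
grasp_force: 0.0
time_s: 16.83
tool_pos: [0.5127, -0.2393, 0.2283]
ee_rot: [3.13, 0.005, 1.452]
contact_force: [0.1, -0.5, 0.6]
opening: 0.902
grasp_force: 0.0
```

View pics/h5.png

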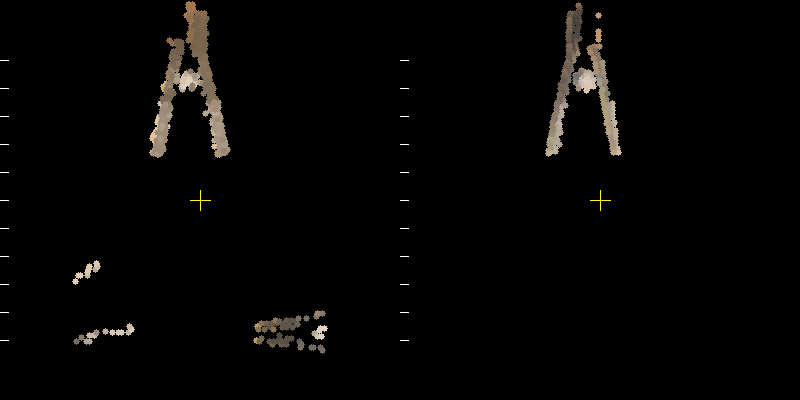

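```bash
python3 clips.py | grep -v 0.7
```

```text
top 232 origin [0.5844 0.3428] yaw deg -159.6 cost 2.34 grasp [0.6265 0.3585]
scene 172 origin [0.5191 0.4148] yaw deg -159.0 cost 1.18 grasp [0.5611 0.4309]
scene 426 origin [0.5865 0.3422] yaw deg -159.3 cost 2.49 grasp [0.6286 0.3581]
scene 459 origin [ 0.5854 -0.3436] yaw deg 173.7 cost 1.95 grasp [ 0.6301 -0.3486]
```

```bash

python3 -m jog '[[[8,-8,0],[0,0,0.115],0],[[8,-8,0],[0,0,0.115],0],[[8,-8,0],[0,0,0.115],0],[[8,-8,0],[0,0,0.115],0],[[8,-8,0],[0,0,0.115],0],[[8,-8,0],[0,0,0.115],0],[[8,-8,0],[0,0,0.115],0],[[8,-8,0],[0,0,0.115],0]]'
python3 -m jog '[[[8,-8,0],[0,0,0.115],0],[[8,-8,0],[0,0,0.115],0],[[8,-8,0],[0,0,0.115],0],[[8,-8,0],[0,0,0.115],0],[[8,-6,0],[0,0,0.1],0],[[8,-4,0],[0,0,0.1],0],[[0,0,0],[0,0,0],0]]'
```

```text
time_s: 17.7
tool_pos: [0.574, -0.2987, 0.2206]
ee_rot: [-3.141, -0.004, 2.381]
contact_force: [-0.4, -0.0, -0.3]
opening: 1.001
grasp_force: 0.0
time_s: 18.28
tool_pos: [0.6229, -0.3411, 0.2202]
ee_rot: [3.14, -0.003, 3.036]
contact_force: [-0.4, 0.4, 0.4]
opening: 1.002
grasp_force: 0.0
```

```bash

python3 -m jog '[[[5,-6.5,0],[0,0,0],0],[[0,0,-30],[0,0,0],0],[[0,0,-30],[0,0,0],0],[[0,0,-30],[0,0,0],0],[[0,0,-25],[0,0,0],0],[[0,0,0],[0,0,0],0]]'
```

```text
time_s: 18.78
tool_pos: [0.6238, -0.346, 0.101]
ee_rot: [3.136, -0.012, 3.032]
contact_force: [0.4, 1.0, -1.2]
opening: 1.0
grasp_force: 0.0
```

```bash

python3 -m jog '[[[4,-1.5,-6],[0,0,0],0],[[0,0,-6],[0,0,0],0],[[0,0,-4],[0,0,0],0],[[0,0,0],[0,0,0],0]]'
python3 -m jog '[[[0,0,0],[0,0,0],0.3],[[0,0,0],[0,0,0],0.5],[[0,0,0],[0,0,0],0.7],[[0,0,0],[0,0,0],0.9],[[0,0,0],[0,0,0],0.9],[[0,0,0],[0,0,0],0.9],[[0,0,0],[0,0,0],0.9],[[0,0,0],[0,0,0],0.9]]'
python3 -m jog '[[[0,0,0],[0,0,0],0.9],[[0,0,0],[0,0,0],0.9],[[0,0,0],[0,0,0],0.9],[[0,0,0],[0,0,0],0.9]]'
```

```text
time_s: 19.12
tool_pos: [0.6314, -0.3498, 0.0924]
ee_rot: [-3.141, 0.001, 3.033]
contact_force: [-1.2, -0.4, -0.3]
opening: 0.999
grasp_force: 0.0
time_s: 19.78
tool_pos: [0.6314, -0.3498, 0.0923]
ee_rot: [-3.141, 0.001, 3.034]
contact_force: [1.2, 0.4, 1.8]
opening: 0.449
grasp_force: 11.0
time_s: 20.12
tool_pos: [0.6314, -0.3498, 0.0923]
ee_rot: [-3.141, 0.001, 3.034]
contact_force: [0.9, 0.2, 2.2]
opening: 0.334
grasp_force: 30.0
```

```bash

cat > num.py <<'E'
import sys
from h import *
z0,z1=map(float,sys.argv[1:3]);o=robot.get_obs();p=o["tool_pos"];psi=o["ee_rot"][2]
for n in("scene","top"):
    c=cam(n);X=cloud(c);m=(c["depth"]>0)&(X[...,2]>z0)&(X[...,2]<z1);q=X[m][:,:2]-p[:2]
    a=q@[np.cos(psi),np.sin(psi)]*1e3;b=q@[np.sin(psi),-np.cos(psi)]*1e3
    print(n)
    for g in range(20,160,6):
        s=np.sort(b[(a>=g)&(a<g+6)&(abs(b)<35)])
        if len(s)<2: continue
        parts=np.split(s,np.where(np.diff(s)>5)[0]+1)
        print(" ",g,[(round(t[0]),round(t[-1]),len(t)) for t in parts])
E
python3 -m jog '[[[0,0,20],[0,0,0],0.9],[[0,0,30],[0,0,0],0.9],[[0,0,20],[0,0,0],0.9],[[5,12,0],[0,0,-0.108],0.9],[[5,12,0],[0,0,-0.108],0.9],[[5,12,0],[0,0,-0.108],0.9],[[5,12,0],[0,0,-0.108],0.9],[[5,12,0],[0,0,-0.108],0.9]]'
python3 -m jog '[[[5,12,0],[0,0,-0.108],0.9],[[5,12,0],[0,0,-0.108],0.9],[[5,12,0],[0,0,-0.108],0.9],[[4,12,0],[0,0,-0.108],0.9],[[2,7,0],[0,0,-0.108],0.9],[[0,0,0],[0,0,0],0.9]]'
```

```text
time_s: 20.78
tool_pos: [0.6557, -0.2889, 0.161]
ee_rot: [-3.141, -0.002, 2.488]
contact_force: [-0.1, 0.0, -1.5]
opening: 0.33
grasp_force: 30.0
time_s: 21.28
tool_pos: [0.6771, -0.2328, 0.1609]
ee_rot: [-3.14, -0.002, 1.954]
contact_force: [0.5, 0.1, -0.8]
opening: 0.336
grasp_force: 30.0
```

```bash

python3 -m jog '[[[0,0,-20],[0,0,0],0.9],[[0,0,-14],[0,0,0],0.9],[[0,0,-4],[0,0,0],0.9],[[0,0,0],[0,0,0],0.9],[[0,0,0],[0,0,0],0.9]]'; python3 num.py .032 .063
```

```text
time_s: 21.7
tool_pos: [0.6771, -0.2351, 0.1239]
ee_rot: [-3.141, -0.0, 1.955]
contact_force: [-0.5, 0.0, -0.0]
opening: 0.332
grasp_force: 30.0
scene
  20 [(15, 17, 7)]
  26 [(15, 15, 4)]
  32 [(14, 16, 3)]
  38 [(14, 16, 4)]
  44 [(13, 15, 3)]
  50 [(14, 15, 5)]
  56 [(14, 14, 2)]
  62 [(13, 15, 4)]
  68 [(14, 15, 4)]
  74 [(15, 17, 7)]
  80 [(17, 19, 10)]
  86 [(17, 20, 21)]
  92 [(15, 20, 16)]
  134 [(-5, 5, 35)]
  140 [(1, 4, 20)]
  146 [(1, 5, 20)]
  152 [(1, 4, 24)]
  158 [(2, 4, 19)]
top
  32 [(9, 13, 5)]
  38 [(1, 1, 1), (9, 12, 4)]
  44 [(-6, -3, 2), (3, 14, 8)]
  50 [(-15, 13, 24)]
  56 [(-15, -11, 6), (-2, 3, 6), (9, 14, 4)]
  62 [(-15, -11, 8), (8, 12, 7)]
  68 [(-16, -9, 6), (7, 12, 6)]
  74 [(-16, -11, 7), (7, 15, 8)]
  80 [(-18, -10, 5), (8, 16, 9)]
  86 [(-19, -12, 7), (10, 17, 9)]
  92 [(-19, -13, 10), (11, 18, 12)]
  134 [(-6, -6, 2)]
  140 [(-7, -6, 4)]
  146 [(-7, -6, 4)]
  152 [(-6, -5, 3)]
  158 [(-6, -6, 4)]
```

```bash

python3 -m jog '[[[-5,12,-1],[0,0,0],0.9],[[-5,12,0],[0,0,0],0.9],[[-5,12,0],[0,0,0],0.9],[[-4,11,0],[0,0,0],0.9],[[-3,7,0],[0,0,0],0.9],[[-1,2.5,0],[0,0,0],0.9],[[0,0,0],[0,0,0],0.9],[[0,0,0],[0,0,0],0.9]]'; python3 num.py .032 .063
```

```text
time_s: 22.47
tool_pos: [0.6544, -0.1782, 0.1231]
ee_rot: [3.141, 0.001, 1.954]
contact_force: [-0.0, -1.2, -2.2]
opening: 0.333
grasp_force: 30.0
scene
  20 [(14, 17, 4)]
  26 [(15, 16, 4)]
  32 [(15, 16, 4)]
  38 [(14, 16, 3)]
  44 [(15, 16, 4)]
  50 [(14, 15, 3)]
  56 [(14, 15, 3)]
  62 [(14, 15, 3)]
  68 [(13, 17, 5)]
  74 [(17, 17, 3)]
  80 [(16, 18, 5)]
  86 [(16, 19, 7)]
  92 [(19, 20, 6)]
  104 [(15, 35, 57)]
  110 [(3, 4, 6), (14, 14, 1)]
  116 [(1, 4, 12)]
top
  38 [(8, 13, 4)]
  44 [(-1, 13, 8)]
  50 [(-10, 12, 19)]
  56 [(-15, -13, 4), (-4, 3, 6), (8, 12, 6)]
  62 [(-15, -11, 6), (8, 13, 7)]
  68 [(-16, -7, 9), (7, 10, 3)]
  74 [(-17, -6, 9), (9, 14, 5)]
  80 [(-18, -12, 5), (-7, -6, 4), (9, 15, 6)]
  86 [(-19, -13, 8), (-7, -6, 4), (10, 12, 6)]
  92 [(-20, -13, 10), (-7, -6, 4), (10, 16, 7)]
  98 [(-7, -6, 4)]
  104 [(-7, -6, 3)]
  110 [(-7, -6, 5), (9, 9, 1)]
  116 [(-7, -6, 3), (11, 11, 1)]
  122 [(-7, -7, 5)]
  128 [(-7, -6, 4)]
  134 [(-7, -6, 2)]
  140 [(-11, -4, 3)]
```

```bash

python3 -m jog '[[[0,0,0],[0,0,0],0.6],[[0,0,0],[0,0,0],0.5],[[0,0,0],[0,0,0],0.4],[[0,0,0],[0,0,0],0.3],[[0,0,0],[0,0,0],0.15],[[0,0,0],[0,0,0],0.1],[[0,0,0],[0,0,0],0.1],[[0,0,0],[0,0,0],0.1]]'
python3 -m jog '[[[0,0,15],[0,0,0],0.1],[[0,0,35],[0,0,0],0.1],[[0,0,35],[0,0,0],0.1],[[0,0,35],[0,0,0],0.1],[[0,0,0],[0,0,0],0.1]]'; python3 num.py .032 .063; python3 clips.py | grep -v '0\.7'
```

```text
time_s: 23.23
tool_pos: [0.6544, -0.1782, 0.1231]
ee_rot: [3.141, 0.0, 1.954]
contact_force: [0.1, -0.5, 0.4]
opening: 0.874
grasp_force: 0.0
time_s: 23.65
tool_pos: [0.6571, -0.179, 0.2517]
ee_rot: [3.129, 0.009, 1.954]
contact_force: [1.3, -0.8, 0.8]
opening: 0.898
grasp_force: 0.0
scene
  20 [(-22, -17, 28), (12, 19, 23)]
  26 [(-23, -16, 25), (12, 17, 23)]
  32 [(-21, -15, 28), (12, 16, 21)]
  38 [(-23, -14, 30), (-6, 2, 18), (10, 14, 18)]
  44 [(-20, 14, 57)]
  50 [(-17, 12, 39)]
  56 [(-15, -8, 11), (6, 10, 20)]
  62 [(-14, -8, 19), (3, 11, 19)]
  68 [(-13, -7, 19), (2, 8, 25)]
  74 [(-12, 10, 37)]
  80 [(-13, -13, 1), (-1, 8, 26)]
  86 [(0, 9, 26)]
  92 [(-1, 8, 19)]
  98 [(-1, 1, 10)]
  104 [(-2, 2, 15), (14, 35, 50)]
  110 [(-2, 2, 21), (11, 21, 15), (30, 33, 3)]
  116 [(-2, 1, 17)]
top
  26 [(9, 14, 6)]
  32 [(8, 12, 6)]
  38 [(-8, -3, 3), (7, 12, 7)]
  44 [(-15, 11, 18)]
  50 [(-20, -18, 7), (-12, 9, 24)]
  56 [(-18, -14, 8), (3, 7, 5)]
  62 [(-17, -12, 9), (2, 6, 4)]
  68 [(-16, -9, 8), (1, 5, 3)]
  74 [(-15, -8, 7)]
  80 [(-16, -8, 10), (5, 5, 1)]
  86 [(-16, -9, 9), (4, 7, 2)]
  92 [(-17, -9, 13), (5, 5, 1)]
  98 [(-9, -8, 3)]
  104 [(-9, -8, 4)]
  110 [(-10, -8, 3), (6, 6, 1), (32, 32, 1)]
  116 [(-9, -9, 3)]
  122 [(-9, -9, 5), (8, 8, 1)]
  128 [(-10, -9, 3)]
  134 [(-9, -9, 3), (2, 2, 1)]
  140 [(-13, -12, 2), (-6, -6, 1)]
top 231 origin [0.5834 0.3426] yaw deg -159.9 cost 2.28 grasp [0.6257 0.3581]
top 232 origin [ 0.3897 -0.3174] yaw deg -163.1 cost 2.01 grasp [ 0.4328 -0.3043]
scene 178 origin [0.5191 0.4145] yaw deg -162.8 cost 1.18 grasp [0.5621 0.4278]
scene 435 origin [0.5864 0.3424] yaw deg -159.4 cost 2.48 grasp [0.6286 0.3582]
scene 339 origin [ 0.3936 -0.3172] yaw deg -159.7 cost 2.09 grasp [ 0.4358 -0.3016]
```

```bash

python3 -m jog '[[[-2,36,0],[0,0,-0.107],0],[[-2,36,0],[0,0,-0.107],0],[[-2,36,0],[0,0,-0.107],0],[[-2,36,0],[0,0,-0.107],0],[[-2,36,0],[0,0,-0.107],0],[[-2,36,0],[0,0,-0.107],0],[[-2,36,0],[0,0,-0.107],0],[[-2,36,0],[0,0,-0.107],0]]'
python3 -m jog '[[[-2,36,0],[0,0,-0.107],0],[[-2,36,0],[0,0,-0.107],0],[[-2,36,0],[0,0,-0.107],0],[[-2,36,0],[0,0,-0.107],0],[[-2,36,0],[0,0,-0.107],0],[[-2,36,0],[0,0,-0.107],0],[[-2,33,0],[0,0,-0.1],0],[[0,0,0],[0,0,0],0]]'
```

```text
time_s: 24.52
tool_pos: [0.6371, 0.1114, 0.2407]
ee_rot: [-3.138, 0.002, 1.092]
contact_force: [0.2, -0.8, -0.5]
opening: 1.002
grasp_force: 0.0
time_s: 25.18
tool_pos: [0.6223, 0.3649, 0.2399]
ee_rot: [-3.139, 0.003, 0.358]
contact_force: [-0.9, 0.6, -0.8]
opening: 1.0
grasp_force: 0.0
```

```bash

python3 -m jog '[[[5,-7,-30],[0,0,0],0],[[0,0,-30],[0,0,0],0],[[0,0,-30],[0,0,0],0],[[0,0,-25],[0,0,0],0],[[0,0,-10],[0,0,0],0],[[0,0,0],[0,0,0],0],[[0,0,0],[0,0,0],0]]'
```

```text
time_s: 25.77
tool_pos: [0.6292, 0.3516, 0.1174]
ee_rot: [3.141, 0.001, 0.356]
contact_force: [-0.4, 0.2, 0.5]
opening: 1.002
grasp_force: 0.0
```

```bash

python3 -m jog '[[[-2,6.5,0],[0,0,0],0],[[0,0,-15],[0,0,0],0],[[0,0,-12],[0,0,0],0],[[0,0,-8],[0,0,0],0],[[0,0,0],[0,0,0],0],[[0,0,0],[0,0,0],0]]'
```

```text
time_s: 26.27
tool_pos: [0.627, 0.3583, 0.0827]
ee_rot: [3.141, 0.001, 0.356]
contact_force: [0.4, -0.2, -0.3]
opening: 0.999
grasp_force: 0.0
```

```bash
sed -i 's/^for n in/if len(sys.argv)>3: psi+=np.pi\nfor n in/' num.py
python3 -m jog '[[[0,0,0],[0,0,0],0.3],[[0,0,0],[0,0,0],0.5],[[0,0,0],[0,0,0],0.7],[[0,0,0],[0,0,0],0.9],[[0,0,0],[0,0,0],0.9],[[0,0,0],[0,0,0],0.9],[[0,0,0],[0,0,0],0.9],[[0,0,0],[0,0,0],0.9]]'
python3 -m jog '[[[0,0,0],[0,0,0],0.9],[[0,0,0],[0,0,0],0.9],[[0,0,0],[0,0,0],0.9],[[0,0,0],[0,0,0],0.9],[[0,0,20],[0,0,0],0.9],[[0,0,30],[0,0,0],0.9],[[0,0,20],[0,0,0],0.9],[[0,0,0],[0,0,0],0.9]]'
python3 -m jog '[[[-1.5,-12,0],[0,0,0.11],0.9],[[-1.5,-12,0],[0,0,0.11],0.9],[[-1.5,-12,0],[0,0,0.11],0.9],[[-1.5,-12,0],[0,0,0.11],0.9],[[-1.5,-12,0],[0,0,0.11],0.9],[[-1.5,-12,0],[0,0,0.11],0.9],[[-1.5,-12,0],[0,0,0.11],0.9],[[-1.5,-12,0],[0,0,0.11],0.9]]'
python3 -m jog '[[[-1.5,-10,0],[0,0,0.11],0.9],[[-1.5,0,0],[0,0,0.11],0.9],[[0,0,0],[0,0,0],0.9],[[0,0,0],[0,0,0],0.9]]'
```

```text
time_s: 26.93
tool_pos: [0.6274, 0.3584, 0.0832]
ee_rot: [-3.142, -0.001, 0.356]
contact_force: [0.4, 0.7, 2.2]
opening: 0.448
grasp_force: 10.9
time_s: 27.6
tool_pos: [0.6289, 0.3592, 0.1576]
ee_rot: [-3.141, -0.008, 0.356]
contact_force: [0.1, 1.5, -0.3]
opening: 0.337
grasp_force: 30.0
time_s: 28.27
tool_pos: [0.6141, 0.2613, 0.151]
ee_rot: [-3.139, 0.002, 1.241]
contact_force: [0.7, 0.2, 0.2]
opening: 0.334
grasp_force: 30.0
time_s: 28.6
tool_pos: [0.6116, 0.252, 0.1516]
ee_rot: [-3.14, 0.001, 1.453]
contact_force: [0.5, 0.5, -0.6]
opening: 0.333
grasp_force: 30.0
```

```bash

python3 -m jog '[[[0,0,-20],[0,0,0],0.9],[[0,0,-14],[0,0,0],0.9],[[0,0,-4],[0,0,0],0.9],[[0,0,0],[0,0,0],0.9],[[0,0,0],[0,0,0],0.9]]'; python3 num.py .032 .063 f
```

```text
time_s: 29.02
tool_pos: [0.6123, 0.2526, 0.1148]
ee_rot: [-3.142, 0.0, 1.455]
contact_force: [-0.6, 0.1, -1.0]
opening: 0.336
grasp_force: 30.0
scene
  20 [(-15, -12, 18), (7, 14, 10)]
  26 [(-15, -10, 19), (8, 12, 8)]
  32 [(-15, -10, 17), (4, 4, 1)]
  38 [(-16, -11, 20), (-6, -4, 2), (11, 16, 3)]
  44 [(-15, -10, 17), (-4, 13, 14)]
  50 [(-15, -10, 17), (8, 12, 9)]
  56 [(-16, -5, 23), (8, 13, 9)]
  62 [(-16, -13, 12), (6, 14, 10)]
  68 [(-17, -9, 18), (9, 13, 15)]
  74 [(-18, -13, 15), (9, 17, 13)]
  80 [(-18, -16, 5), (-10, -10, 1), (12, 21, 13)]
  86 [(13, 18, 11)]
  134 [(-4, 1, 15)]
  140 [(-2, 2, 21)]
  146 [(-3, 1, 17)]
top
  44 [(-11, -7, 5)]
  50 [(-8, -8, 4)]
  56 [(-14, -7, 6), (10, 16, 6)]
  62 [(-14, -5, 11), (13, 16, 5)]
  68 [(-14, -7, 8), (11, 18, 9)]
  74 [(-16, -7, 8), (14, 19, 6)]
  80 [(-15, -8, 10), (13, 21, 9)]
  86 [(-15, -11, 4), (15, 20, 4)]
  134 [(7, 8, 3)]
  140 [(7, 8, 4)]
  146 [(8, 8, 4)]
  152 [(8, 9, 4)]
  158 [(7, 8, 4)]
```

```bash

python3 -m jog '[[[-3,-12,-1],[0,0,0],0.9],[[-2,-13,0],[0,0,0],0.9],[[-1.5,-13,0],[0,0,0],0.9],[[-1.5,-12,0],[0,0,0],0.9],[[-1,-8,0],[0,0,0],0.9],[[-0.5,-6,0],[0,0,0],0.9],[[0,0,0],[0,0,0],0.9],[[0,0,0],[0,0,0],0.9]]'; python3 num.py .032 .063 f
```

```text
time_s: 29.78
tool_pos: [0.6029, 0.1879, 0.114]
ee_rot: [3.141, -0.0, 1.455]
contact_force: [-0.5, 0.8, -0.3]
opening: 0.339
grasp_force: 30.0
scene
  20 [(10, 16, 15)]
  26 [(9, 13, 7)]
  32 [(-11, -11, 2), (-4, -4, 1), (1, 2, 2), (12, 16, 3)]
  38 [(-15, -10, 20), (-4, -4, 1), (6, 12, 4)]
  44 [(-15, -10, 19), (-4, 5, 7), (10, 14, 11)]
  50 [(-15, -9, 20), (9, 16, 12)]
  56 [(-14, -12, 19), (7, 14, 11)]
  62 [(-15, -8, 23), (7, 13, 6)]
  68 [(-18, -9, 21), (-3, -1, 2)]
  74 [(-18, -1, 28)]
  80 [(-20, -10, 19), (-5, -2, 12)]
  86 [(-18, -12, 17)]
top
  50 [(-11, -8, 2)]
  56 [(-13, -6, 7)]
  62 [(-13, -6, 8), (11, 11, 1), (16, 18, 3)]
  68 [(-13, -11, 2), (6, 6, 2), (12, 19, 9)]
  74 [(-15, -8, 5), (5, 6, 4), (13, 19, 7)]
  80 [(-15, -9, 5), (5, 6, 5), (14, 21, 8)]
  86 [(-16, -11, 3), (5, 6, 4), (15, 18, 3)]
  92 [(5, 6, 5)]
  98 [(5, 6, 6)]
  104 [(-13, -12, 2), (5, 6, 5)]
  110 [(-20, -20, 1), (5, 6, 4)]
  116 [(6, 6, 4)]
  122 [(5, 6, 4)]
  128 [(-5, -5, 1), (5, 7, 5)]
  134 [(6, 10, 4)]
  140 [(11, 14, 4)]
  146 [(19, 20, 2), (26, 27, 2)]
  152 [(26, 29, 4)]
  158 [(28, 29, 5)]
```

```bash

python3 -m jog '[[[0,0,0],[0,0,0],0.6],[[0,0,0],[0,0,0],0.5],[[0,0,0],[0,0,0],0.4],[[0,0,0],[0,0,0],0.3],[[0,0,0],[0,0,0],0.15],[[0,0,0],[0,0,0],0.1],[[0,0,0],[0,0,0],0.1],[[0,0,0],[0,0,0],0.1]]'
python3 -m jog '[[[0,0,15],[0,0,0],0.1],[[0,0,35],[0,0,0],0.1],[[0,0,35],[0,0,0],0.1],[[0,0,35],[0,0,0],0.1],[[0,0,0],[0,0,0],0.1]]'; python3 num.py .032 .063 f|head -16; python3 clips.py | grep -v '0\.7'
```

```text
time_s: 30.55
tool_pos: [0.6027, 0.1884, 0.114]
ee_rot: [3.141, -0.0, 1.456]
contact_force: [-0.1, -0.6, -0.2]
opening: 0.874
grasp_force: 0.0
time_s: 30.97
tool_pos: [0.6057, 0.1892, 0.242]
ee_rot: [3.128, -0.006, 1.456]
contact_force: [1.7, 1.0, 0.5]
opening: 0.898
grasp_force: 0.0
scene
  20 [(17, 21, 9)]
  26 [(4, 4, 1), (16, 20, 6)]
  32 [(-7, 21, 13)]
  38 [(-13, -3, 23), (3, 18, 13)]
  44 [(-13, 3, 26), (9, 16, 11)]
  50 [(-12, -5, 22), (9, 14, 8)]
  56 [(-10, -3, 22), (6, 13, 7)]
  62 [(-8, -2, 25), (7, 10, 9)]
  68 [(-9, 1, 21)]
  74 [(-10, -1, 24)]
  80 [(-10, 0, 24)]
  86 [(-7, 0, 18)]
top
  56 [(-6, 1, 8)]
  62 [(-4, 1, 7), (11, 15, 5)]
top 292 origin [ 0.386 -0.317] yaw deg -160.9 cost 2.3 grasp [ 0.4286 -0.3022]
scene 169 origin [0.5159 0.4116] yaw deg -168.0 cost 1.02 grasp [0.5599 0.4209]
scene 337 origin [ 0.3928 -0.3176] yaw deg -159.8 cost 2.06 grasp [ 0.4351 -0.3021]
```

```bash

python3 -m jog '[[[-12.5,-35,0],[0,0,-0.08],0],[[-12.5,-35,0],[0,0,-0.08],0],[[-12.5,-35,0],[0,0,-0.08],0],[[-12.5,-35,0],[0,0,-0.08],0],[[-12.5,-35,0],[0,0,-0.08],0],[[-12.5,-35,0],[0,0,-0.08],0],[[-12.5,-35,0],[0,0,-0.08],0],[[-12.5,-35,0],[0,0,-0.08],0]]'
python3 -m jog '[[[-12.5,-35,0],[0,0,-0.08],0],[[-12.5,-35,0],[0,0,-0.08],0],[[-12.5,-35,0],[0,0,-0.08],0],[[-12.5,-35,0],[0,0,-0.08],0],[[-12.5,-35,0],[0,0,-0.08],0],[[-12.5,-35,0],[0,0,-0.07],0],[[0,0,0],[0,0,0],0],[[0,0,0],[0,0,0],0]]'
```

```text
time_s: 31.83
tool_pos: [0.5009, -0.093, 0.2321]
ee_rot: [-3.138, 0.002, 0.812]
contact_force: [-0.6, 0.2, 0.5]
opening: 0.998
grasp_force: 0.0
time_s: 32.5
tool_pos: [0.4263, -0.3027, 0.2321]
ee_rot: [-3.139, 0.002, 0.343]
contact_force: [-0.2, 0.2, 0.3]
opening: 1.002
grasp_force: 0.0
```

```bash

python3 -m jog '[[[6,0.5,-30],[0,0,0],0],[[0,0,-30],[0,0,0],0],[[0,0,-30],[0,0,0],0],[[0,0,-20],[0,0,0],0],[[0,0,-10],[0,0,0],0],[[0,0,0],[0,0,0],0],[[0,0,0],[0,0,0],0]]'
```

```text
time_s: 33.08
tool_pos: [0.434, -0.3005, 0.1138]
ee_rot: [-3.141, 0.0, 0.347]
contact_force: [-0.3, 0.2, 0.6]
opening: 1.004
grasp_force: 0.0
```

```bash

python3 -m jog '[[[-2,-1.5,-10],[0,0,0],0],[[0,0,-12],[0,0,0],0],[[0,0,-9],[0,0,0],0],[[0,0,0],[0,0,0],0],[[0,0,0],[0,0,0],0]]'
python3 -m jog '[[[0,0,0],[0,0,0],0.3],[[0,0,0],[0,0,0],0.5],[[0,0,0],[0,0,0],0.7],[[0,0,0],[0,0,0],0.9],[[0,0,0],[0,0,0],0.9],[[0,0,0],[0,0,0],0.9],[[0,0,0],[0,0,0],0.9],[[0,0,0],[0,0,0],0.9]]'
python3 -m jog '[[[0,0,0],[0,0,0],0.9],[[0,0,0],[0,0,0],0.9],[[0,0,0],[0,0,0],0.9],[[0,0,0],[0,0,0],0.9]]'
```

```text
time_s: 33.5
tool_pos: [0.4316, -0.3027, 0.083]
ee_rot: [-3.142, 0.0, 0.346]
contact_force: [0.1, 0.2, -0.3]
opening: 1.0
grasp_force: 0.0
time_s: 34.17
tool_pos: [0.4321, -0.3029, 0.0832]
ee_rot: [3.14, -0.001, 0.346]
contact_force: [0.8, -0.2, 2.3]
opening: 0.446
grasp_force: 11.0
time_s: 34.5
tool_pos: [0.4321, -0.3031, 0.0832]
ee_rot: [3.14, -0.001, 0.346]
contact_force: [1.1, -0.7, 2.8]
opening: 0.335
grasp_force: 29.9
```

```bash

python3 -m jog '[[[0,0,20],[0,0,0],0.9],[[0,0,35],[0,0,0],0.9],[[0,0,40],[0,0,0],0.9],[[0,0,40],[0,0,0],0.9],[[0,0,30],[0,0,0],0.9],[[0,0,0],[0,0,0],0.9]]'
python3 -m jog '[[[0,35,0],[0,0,0.11],0.9],[[0,35,0],[0,0,0.11],0.9],[[0,35,0],[0,0,0.11],0.9],[[0,35,0],[0,0,0.11],0.9],[[0,35,0],[0,0,0.11],0.9],[[0,35,0],[0,0,0.11],0.9],[[0,35,0],[0,0,0.11],0.9],[[0,35,0],[0,0,0.11],0.9]]'
python3 -m jog '[[[0,35,0],[0,0,0.11],0.9],[[0,35,0],[0,0,0.11],0.9],[[0,35,0],[0,0,0.11],0.9],[[0,35,0],[0,0,0.11],0.9],[[0,35,0],[0,0,0.11],0.9],[[0,35,0],[0,0,0.11],0.9],[[0,35,0],[0,0,0.086],0.9],[[0,5,0],[0,0,0],0.9]]'
```

```text
time_s: 35.0
tool_pos: [0.4334, -0.3039, 0.2539]
ee_rot: [3.133, -0.006, 0.346]
contact_force: [1.9, -0.0, -0.9]
opening: 0.339
grasp_force: 29.9
time_s: 35.67
tool_pos: [0.4301, -0.021, 0.2466]
ee_rot: [-3.138, 0.001, 1.231]
contact_force: [1.0, 0.8, -1.5]
opening: 0.337
grasp_force: 29.9
time_s: 36.33
tool_pos: [0.4308, 0.2314, 0.2465]
ee_rot: [-3.14, -0.002, 1.978]
contact_force: [0.3, 0.1, -0.4]
opening: 0.336
grasp_force: 29.9
```

```bash

python3 -m jog '[[[0,0,-30],[0,0,0],0.9],[[0,0,-30],[0,0,0],0.9],[[0,0,-30],[0,0,0],0.9],[[0,0,-25],[0,0,0],0.9],[[0,0,-15],[0,0,0],0.9],[[0,0,0],[0,0,0],0.9],[[0,0,0],[0,0,0],0.9]]'; python3 num.py .032 .063 f
```

```text
time_s: 36.92
tool_pos: [0.4306, 0.2265, 0.1167]
ee_rot: [-3.137, 0.0, 1.971]
contact_force: [0.5, -0.5, -0.4]
opening: 0.333
grasp_force: 29.9
scene
  20 [(-17, -13, 10), (8, 12, 5)]
  26 [(-16, -12, 10), (7, 7, 1)]
  32 [(-15, -13, 8), (-7, -7, 1), (11, 11, 1)]
  38 [(-16, -12, 9), (-5, -5, 1), (12, 12, 1)]
  44 [(-16, -13, 9), (-2, -2, 1), (4, 11, 8)]
  50 [(-16, -13, 10), (-1, 3, 4), (8, 11, 8)]
  56 [(-16, -12, 11), (6, 10, 5)]
  62 [(-16, -14, 5), (6, 10, 10)]
  68 [(-17, -15, 9), (8, 10, 9)]
  74 [(-18, -16, 10), (8, 11, 14)]
  80 [(-19, -17, 5), (9, 12, 12)]
  86 [(-20, -13, 18), (9, 20, 23)]
  92 [(-17, -17, 1), (11, 12, 2)]
  134 [(-7, -4, 10)]
  140 [(-7, -3, 12)]
  146 [(-7, -4, 13)]
  152 [(-7, -4, 16)]
  158 [(-7, -4, 8)]
top
  38 [(-10, -9, 4), (-4, -4, 1), (2, 6, 4), (12, 15, 4)]
  44 [(-10, -10, 3), (-3, 8, 5), (13, 15, 4)]
  50 [(-14, -9, 4), (0, 3, 2), (14, 14, 2)]
  56 [(-14, -9, 5), (9, 14, 4)]
  62 [(-10, -8, 5), (12, 14, 4)]
  68 [(-13, -9, 4), (11, 16, 4)]
  74 [(-10, -10, 3), (14, 17, 4)]
  80 [(-14, -11, 5), (12, 12, 1), (17, 18, 2)]
  86 [(-20, -20, 1), (-13, -12, 2), (13, 18, 3)]
  134 [(3, 3, 3)]
  140 [(2, 3, 3)]
  146 [(3, 4, 4)]
  152 [(3, 3, 4)]
  158 [(3, 3, 2), (34, 34, 1)]
```

```bash

python3 -m jog '[[[6,-11,-3],[0,0,0],0.9],[[5,-12,0],[0,0,0],0.9],[[5,-12,0],[0,0,0],0.9],[[5,-11,0],[0,0,0],0.9],[[3,-7,0],[0,0,0],0.9],[[2,-4,0],[0,0,0],0.9],[[0,0,0],[0,0,0],0.9],[[0,0,0],[0,0,0],0.9]]'; python3 num.py .032 .063 f
```

```text
time_s: 37.68
tool_pos: [0.4578, 0.1703, 0.1151]
ee_rot: [3.141, -0.0, 1.971]
contact_force: [-0.0, -0.0, -0.9]
opening: 0.332
grasp_force: 29.9
scene
  20 [(-17, -10, 14), (7, 13, 6)]
  26 [(-16, -13, 12), (6, 15, 4)]
  32 [(-16, -13, 11)]
  38 [(-16, -12, 10), (10, 10, 1)]
  44 [(-16, -14, 10), (-7, 3, 7), (9, 11, 10)]
  50 [(-16, -13, 11), (-2, 2, 2), (8, 12, 6)]
  56 [(-15, -13, 15), (8, 8, 2)]
  62 [(-16, -10, 11)]
  68 [(-17, -15, 7), (-9, -9, 1), (-2, -1, 2)]
  74 [(-19, -15, 10), (-3, -1, 6)]
  80 [(-19, -17, 8), (-4, -1, 15)]
  86 [(-22, -13, 23), (-4, -1, 11)]
  92 [(-16, -16, 2), (-3, -1, 13)]
  98 [(-4, -1, 13)]
  104 [(-5, -1, 11)]
  110 [(-4, 0, 12)]
  116 [(-3, -1, 11)]
  122 [(-4, -2, 3)]
top
  44 [(6, 7, 2), (15, 15, 1)]
  50 [(-12, -8, 5), (-1, 2, 2), (11, 15, 6)]
  56 [(-13, -8, 4), (11, 15, 6)]
  62 [(-13, -6, 5), (9, 16, 8)]
  68 [(-15, -8, 5), (6, 16, 9)]
  74 [(-17, -9, 7), (5, 7, 3), (12, 17, 5)]
  80 [(-16, -10, 7), (6, 19, 12)]
  86 [(-17, -11, 5), (6, 6, 3), (17, 20, 4)]
  92 [(6, 7, 4)]
  98 [(6, 6, 3)]
  104 [(7, 7, 2), (16, 16, 1), (32, 32, 1)]
  140 [(-7, -6, 2)]
  152 [(-24, -22, 2)]
```

Edge about 71, nose about 92: release.

```bash

python3 -m jog '[[[0,0,-1],[0,0,0],0.6],[[0,0,0],[0,0,0],0.5],[[0,0,0],[0,0,0],0.4],[[0,0,0],[0,0,0],0.3],[[0,0,0],[0,0,0],0.15],[[0,0,0],[0,0,0],0.1],[[0,0,0],[0,0,0],0.1],[[0,0,0],[0,0,0],0.1]]'
python3 -m jog '[[[0,0,15],[0,0,0],0.1],[[0,0,35],[0,0,0],0.1],[[0,0,35],[0,0,0],0.1],[[0,0,35],[0,0,0],0.1],[[-20,30,0],[0,0,0],0.1],[[-20,30,0],[0,0,0],0.1],[[0,0,0],[0,0,0],0.1],[[0,0,0],[0,0,0],0.1]]'
python3 - <<'E'
from h import *
ims=[]
c=cam("scene");a=c["img"][150:290,150:310];ims.append(cv2.resize(a,(400,350),interpolation=cv2.INTER_CUBIC))
c=cam("top");a=c["img"][110:220,215:340];ims.append(cv2.resize(a,(398,350),interpolation=cv2.INTER_CUBIC))
cv2.imwrite("pics/all4.png",np.hstack(ims))
X=cloud(c).reshape(-1,3);X1=X[c["depth"].reshape(-1)>0]
c=cam("scene");X=cloud(c).reshape(-1,3);X2=X[c["depth"].reshape(-1)>0]
np.savez("cl.npz",top=X1,scene=X2)
# clip heights
for nm,t,u in[("c1",(.5958,.1168),83.3),("c2",(.4867,.1025),113),("c3",(.518,-.1246),-96.8),("c4",(.6267,-.1098),-68)]:
    u=np.radians(u);v=np.array([np.cos(u),np.sin(u)])
    for k,X in(("top",X1),("scene",X2)):
        d=X[:,:2]-t;a=d@v;b=d@[-v[1],v[0]];m=(a>.004)&(a<.1)&(abs(b)<.04)&(X[:,2]>.025)&(X[:,2]<.075);Y=X[m]
        r=m&(a>.065);print(nm,k,"a",(a[m].max()*1e3).round(),"rear b",(np.percentile(b[r],[3,97])*1e3).round(),"mid b",(b[m&(a<.04)].mean()*1e3).round(1),"z",np.percentile(Y[:,2],[5,50,95]).round(3))
E
python3 fit.py | grep -E "knob|yaw"
```

```text
time_s: 38.45
tool_pos: [0.4579, 0.1704, 0.1141]
ee_rot: [3.141, 0.0, 1.972]
contact_force: [0.5, -0.2, 0.3]
opening: 0.878
grasp_force: 0.0
time_s: 39.12
tool_pos: [0.4169, 0.2312, 0.2342]
ee_rot: [3.141, 0.0, 1.975]
contact_force: [-0.2, -1.1, 0.5]
opening: 0.904
grasp_force: 0.0
c1 top a 86.0 rear b [-21.  29.] mid b 4.7 z [0.034 0.057 0.063]
c1 scene a 87.0 rear b [-24.  24.] mid b -3.3 z [0.035 0.054 0.063]
c2 top a 85.0 rear b [-22.  27.] mid b 3.1 z [0.035 0.058 0.064]
c2 scene a 86.0 rear b [-25.  22.] mid b -6.0 z [0.036 0.053 0.063]
c3 top a 81.0 rear b [-28.  21.] mid b -4.4 z [0.032 0.057 0.063]
c3 scene a 82.0 rear b [-24.  26.] mid b 4.7 z [0.034 0.052 0.062]
c4 top a 79.0 rear b [-29.  21.] mid b -4.6 z [0.034 0.057 0.063]
c4 scene a 81.0 rear b [-25.  25.] mid b 0.9 z [0.034 0.052 0.062]
top knob [0.5962 0.0024] [0.5981 0.002 ] size [0.0192 0.0168] ztop 0.1356
top knob [ 0.5522 -0.0034] [ 0.553  -0.0038] size [0.0179 0.0167] ztop 0.1349
top knob [ 0.5077 -0.0093] [ 0.5083 -0.0091] size [0.0184 0.0185] ztop 0.1356
top knob [0.6676 0.119 ] [0.6683 0.1188] size [0.0181 0.0166] ztop 0.1154
yaw 7.044552814995252 0.09045542022681768
scene knob [ 6.047e-01 -2.000e-04] [0.6014 0.0015] size [0.0203 0.0181] ztop 0.1348
scene knob [ 0.5603 -0.0058] [ 0.5576 -0.0042] size [0.0203 0.0193] ztop 0.1349
scene knob [ 0.5162 -0.0117] [ 0.5112 -0.0107] size [0.0222 0.0181] ztop 0.1351
scene knob [0.6737 0.1173] [0.6714 0.119 ] size [0.0177 0.0201] ztop 0.1151
yaw 7.675423766560926 0.09098909270053179
```

View pics/all4.png

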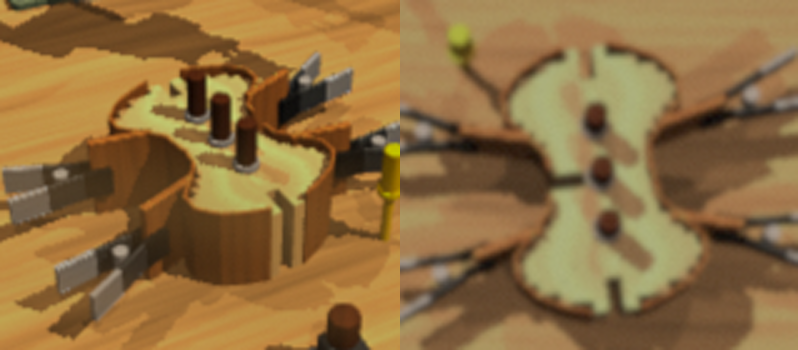

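```bash
python3 - <<'E'
from h import *
for k in("top","scene"):
    c=cam(k);X=cloud(c).reshape(-1,3);ok=c["depth"].reshape(-1)>0;im=c["img"].reshape(-1,3).astype(int)
    for nm,t,u in[("c1",(.5958,.1168),83.3),("c2",(.4867,.1025),113),("c3",(.518,-.1246),-96.8),("c4",(.6267,-.1098),-68)]:
        u=np.radians(u);v=np.array([np.cos(u),np.sin(u)])
        d=X[:,:2]-t;a=d@v*1e3;b=d@[-v[1],v[0]]*1e3
        z=X[:,2]
        clip=ok&(abs(b)<16)&(z>.032)&(z<.066)&(im[:,2]-im[:,0]<25)&(a<90)&(a>-45)
        fin=ok&(abs(b)<9)&(z>.068)&(z<.1)&(a>-30)
        print(k,nm,"clip a",np.percentile(a[clip],[1,99]).round(),clip.sum(),"fin edge",np.percentile(a[fin],[95,99,100]).round(1),fin.sum())
E
```

```text
top c1 clip a [-14.  71.] 86 fin edge [515.  517.1 518.5] 61
top c2 clip a [-14.  58.] 54 fin edge [662.2 668.6 672.4] 152
top c3 clip a [-18.  60.] 68 fin edge [-1.2  0.1  0.1] 48
top c4 clip a [-21.  60.] 68 fin edge [-2.6 -1.1 -0.4] 41
scene c1 clip a [-14.  54.] 213 fin edge [692.5 704.6 713.1] 574
scene c2 clip a [-16.  57.] 193 fin edge [625.7 629.4 686.2] 108Traceback (most recent call last):
  File "<stdin>", line 10, in <module>
    return _quantile_unchecked(
        a, q, axis, out, overwrite_input, method, keepdims, weights)
    return _ureduce(a,
                    func=_quantile_ureduce_func,
    ...<5 lines>...
                    overwrite_input=overwrite_input,
                    method=method)
    r = func(a, **kwargs)
    result = _quantile(arr,
                       quantiles=q,
    ...<2 lines>...
                       out=out,
                       weights=wgt)
    slices_having_nans = np.isnan(arr[-1, ...])
                                  ~~~^^^^^^^^^
IndexError: index -1 is out of bounds for axis 0 with size 0
```

```bash

python3 -m jog '[[[20,-30,0],[0,0,0],0],[[20,-30,0],[0,0,0],0],[[0,0,0],[0,0,0],0],[[0,0,-30],[0,0,0],0],[[0,0,-30],[0,0,0],0],[[0,0,-20],[0,0,0],0],[[0,0,0],[0,0,0],0],[[0,0,0],[0,0,0],0]]'
```

```text
time_s: 40.03
tool_pos: [0.4575, 0.1699, 0.1533]
ee_rot: [-3.139, -0.0, 1.971]
contact_force: [-0.3, 0.0, 0.9]
opening: 0.999
grasp_force: 0.0
```

```bash

python3 -m jog '[[[0,0,-20],[0,0,0],0],[[0,0,-15],[0,0,0],0],[[0,0,-4],[0,0,0],0],[[0,0,0],[0,0,0],0],[[0,0,0],[0,0,0],0.4],[[0,0,0],[0,0,0],0.6],[[0,0,0],[0,0,0],0.9],[[0,0,0],[0,0,0],0.9]]'
python3 -m jog '[[[0,0,0],[0,0,0],0.9],[[0,0,0],[0,0,0],0.9],[[0,0,0],[0,0,0],0.9],[[0,0,0],[0,0,0],0.9],[[0,0,0],[0,0,0],0.9],[[0,0,0],[0,0,0],0.9],[[0,0,0],[0,0,0],0.9]]'; python3 num.py .032 .063 f |sed -n '/top/,$p'
```

```text
time_s: 40.7
tool_pos: [0.4581, 0.1705, 0.1158]
ee_rot: [3.14, 0.0, 1.972]
contact_force: [0.6, 0.0, -0.3]
opening: 0.744
grasp_force: 0.0
time_s: 41.28
tool_pos: [0.4576, 0.1703, 0.1148]
ee_rot: [-3.141, -0.0, 1.972]
contact_force: [0.7, -0.5, -1.9]
opening: 0.337
grasp_force: 29.9
top
  44 [(7, 8, 2), (15, 16, 2)]
  50 [(-12, -8, 6), (4, 4, 1), (12, 16, 6)]
  56 [(-11, -7, 7), (11, 16, 6)]
  62 [(-11, -6, 7), (10, 17, 8)]
  68 [(-14, -6, 9), (6, 6, 1), (12, 18, 7)]
  74 [(-14, -8, 7), (6, 19, 13)]
  80 [(-13, -8, 6), (6, 7, 4), (14, 21, 7)]
  86 [(-16, -9, 5), (6, 7, 3), (16, 21, 5)]
  92 [(6, 6, 3)]
  98 [(6, 7, 3)]
  104 [(6, 7, 3), (16, 16, 2), (32, 32, 1)]
  116 [(9, 10, 2)]
  140 [(-7, -7, 2)]
  152 [(-23, -22, 2)]
```

Advance 8 mm and release.

```bash

python3 -m jog '[[[2,-4.5,0],[0,0,0],0.9],[[1.5,-3.5,0],[0,0,0],0.9],[[0,0,0],[0,0,0],0.9],[[0,0,0],[0,0,0],0.9],[[0,0,0],[0,0,0],0.6],[[0,0,0],[0,0,0],0.5],[[0,0,0],[0,0,0],0.4],[[0,0,0],[0,0,0],0.3]]'
python3 -m jog '[[[0,0,0],[0,0,0],0.1],[[0,0,0],[0,0,0],0.1],[[0,0,0],[0,0,0],0.1],[[0,0,15],[0,0,0],0.1],[[0,0,35],[0,0,0],0.1],[[0,0,35],[0,0,0],0.1],[[0,0,35],[0,0,0],0.1],[[0,0,0],[0,0,0],0.1]]'
python3 -m jog '[[[20,3,0],[0,0,-0.075],0.1],[[20,3,0],[0,0,-0.075],0.1],[[20,3,0],[0,0,-0.075],0.1],[[20,3,0],[0,0,-0.075],0.1],[[20,3,0],[0,0,-0.075],0.1],[[20,5,0],[0,0,-0.075],0.1],[[20,5,0],[0,0,-0.07],0],[[0,0,0],[0,0,0],0]]'
```

```text
time_s: 42.05
tool_pos: [0.4611, 0.1623, 0.1149]
ee_rot: [-3.141, 0.0, 1.972]
contact_force: [0.6, 0.3, -0.3]
opening: 0.589
grasp_force: 0.0
time_s: 42.72
tool_pos: [0.4643, 0.1634, 0.2416]
ee_rot: [3.128, 0.001, 1.972]
contact_force: [0.8, -0.4, -0.3]
opening: 0.894
grasp_force: 0.0
time_s: 43.38
tool_pos: [0.6043, 0.188, 0.2339]
ee_rot: [3.139, -0.001, 1.45]
contact_force: [1.0, -0.4, 0.9]
opening: 0.993
grasp_force: 0.0
```

```bash

python3 -m jog '[[[-1,0,-30],[0,0,0],0],[[0,0,-30],[0,0,0],0],[[0,0,-25],[0,0,0],0],[[0,0,0],[0,0,0],0],[[0,0,0],[0,0,0],0]]'
```

```text
time_s: 43.8
tool_pos: [0.5991, 0.1871, 0.1488]
ee_rot: [-3.138, 0.001, 1.452]
contact_force: [-0.3, -0.5, 1.3]
opening: 0.999
grasp_force: 0.0
```

```bash

python3 -m jog '[[[3.5,1,-18],[0,0,0],0],[[0,0,-14],[0,0,0],0],[[0,0,-3],[0,0,0],0],[[0,0,0],[0,0,0],0],[[0,0,0],[0,0,0],0.4],[[0,0,0],[0,0,0],0.6],[[0,0,0],[0,0,0],0.9],[[0,0,0],[0,0,0],0.9]]'
python3 -m jog '[[[0,0,0],[0,0,0],0.9],[[0,0,0],[0,0,0],0.9],[[0,0,0],[0,0,0],0.9],[[0,0,0],[0,0,0],0.9],[[0,0,0],[0,0,0],0.9],[[0,0,0],[0,0,0],0.9],[[0,0,0],[0,0,0],0.9]]'; python3 num.py .032 .063 f |sed -n '/top/,$p'
```

```text
time_s: 44.47
tool_pos: [0.604, 0.1884, 0.1159]
ee_rot: [3.14, -0.001, 1.452]
contact_force: [-0.1, -0.4, 0.4]
opening: 0.736
grasp_force: 0.0
time_s: 45.05
tool_pos: [0.6037, 0.1883, 0.1148]
ee_rot: [-3.142, 0.0, 1.452]
contact_force: [0.6, 0.1, -0.4]
opening: 0.335
grasp_force: 30.0
top
  56 [(-11, -6, 8)]
  62 [(-12, -5, 11), (11, 17, 7)]
  68 [(-13, -9, 4), (6, 7, 2), (12, 18, 7)]
  74 [(-14, -9, 5), (6, 7, 3), (12, 19, 9)]
  80 [(-15, -9, 6), (6, 6, 4), (13, 21, 9)]
  86 [(-15, -11, 3), (5, 7, 4), (16, 20, 4)]
  92 [(6, 6, 4)]
  98 [(6, 7, 6)]
  104 [(-12, -10, 2), (5, 7, 4)]
  110 [(-21, -21, 1), (4, 6, 5)]
  116 [(5, 6, 4)]
  122 [(5, 6, 5)]
  128 [(-5, -5, 1), (5, 6, 4)]
  134 [(6, 9, 4)]
  140 [(3, 3, 1), (11, 13, 4)]
  146 [(18, 19, 2), (26, 28, 2)]
  152 [(26, 30, 5)]
  158 [(29, 29, 4)]
```

```bash

python3 -m jog '[[[-0.5,-4,0],[0,0,0],0.9],[[-0.5,-3,0],[0,0,0],0.9],[[0,0,0],[0,0,0],0.9],[[0,0,0],[0,0,0],0.9],[[0,0,0],[0,0,0],0.6],[[0,0,0],[0,0,0],0.5],[[0,0,0],[0,0,0],0.4],[[0,0,0],[0,0,0],0.3]]'
python3 -m jog '[[[0,0,0],[0,0,0],0.1],[[0,0,0],[0,0,0],0.1],[[0,0,0],[0,0,0],0.1],[[0,0,15],[0,0,0],0.1],[[0,0,35],[0,0,0],0.1],[[0,0,35],[0,0,0],0.1],[[0,0,35],[0,0,0],0.1],[[0,0,0],[0,0,0],0.1]]'
python3 - <<'E'
from h import *
for k in("top","scene"):
    c=cam(k);X=cloud(c).reshape(-1,3);ok=c["depth"].reshape(-1)>0;im=c["img"].reshape(-1,3).astype(int)
    for nm,t,u in[("c1",(.5958,.1168),83.3),("c2",(.4867,.1025),113),("c3",(.518,-.1246),-96.8),("c4",(.6267,-.1098),-68)]:
        u=np.radians(u);v=np.array([np.cos(u),np.sin(u)])
        d=X[:,:2]-t;a=d@v*1e3;b=d@[-v[1],v[0]]*1e3
        z=X[:,2]
        clip=ok&(abs(b)<16)&(z>.032)&(z<.066)&(im[:,2]-im[:,0]<25)&(a<90)&(a>-45)
        rear=ok&(abs(b)<33)&(z>.032)&(z<.066)&(a>5)&(a<100)
        print(k,nm,"clip a",np.percentile(a[clip],[1,99]).round(),clip.sum(),np.percentile(a[rear],[99,100]).round())
E
```

```text
time_s: 45.82
tool_pos: [0.6025, 0.1813, 0.1149]
ee_rot: [-3.141, 0.0, 1.452]
contact_force: [-1.2, -1.0, 0.4]
opening: 0.587
grasp_force: 0.5
time_s: 46.48
tool_pos: [0.6058, 0.1822, 0.2431]
ee_rot: [3.128, -0.006, 1.452]
contact_force: [0.8, -0.1, 0.4]
opening: 0.9
grasp_force: 0.0
top c1 clip a [-21.   7.] 34 [56. 56.]Traceback (most recent call last):
  File "<stdin>", line 10, in <module>
    return _quantile_unchecked(
        a, q, axis, out, overwrite_input, method, keepdims, weights)
    return _ureduce(a,
                    func=_quantile_ureduce_func,
    ...<5 lines>...
                    overwrite_input=overwrite_input,
                    method=method)
    r = func(a, **kwargs)
    result = _quantile(arr,
                       quantiles=q,
    ...<2 lines>...
                       out=out,
                       weights=wgt)
    slices_having_nans = np.isnan(arr[-1, ...])
                                  ~~~^^^^^^^^^
IndexError: index -1 is out of bounds for axis 0 with size 0
```

```bash

python3 -m jog '[[[0,-16,5],[0,0,-0.12],0.2],[[0,-16,5],[0,0,-0.12],0.2],[[0,-16,5],[0,0,-0.12],0.2],[[0,-16,0],[0,0,-0.12],0.2],[[0,-16,0],[0,0,-0.12],0.2],[[-1,-16,0],[0,0,-0.12],0.3],[[-1,-16,0],[0,0,-0.12],0.3],[[-1,-16,0],[0,0,-0.12],0.4]]'
python3 -m jog '[[[-1,-16,0],[0,0,-0.12],0.4],[[-1,-16,0],[0,0,-0.12],0.4],[[-1,-16,0],[0,0,-0.12],0.4],[[0,-5,0],[0,0,0],0.4],[[0,0,0],[0,0,0],0.4],[[0,0,0],[0,0,0],0.4]]'
```

```text
time_s: 47.2
tool_pos: [0.5991, 0.0525, 0.2486]
ee_rot: [-3.141, 0.002, 0.486]
contact_force: [-0.1, -0.2, 0.2]
opening: 0.656
grasp_force: 0.0
time_s: 47.7
tool_pos: [0.5965, 0.0006, 0.2493]
ee_rot: [-3.141, 0.001, 0.134]
contact_force: [0.5, -0.3, -1.4]
opening: 0.602
grasp_force: 0.0
```

```bash

python3 -m jog '[[[4,1,-10],[0,0,0],0.4],[[0,0,-25],[0,0,0],0.4],[[0,0,-20],[0,0,0],0.4],[[0,0,-12],[0,0,0],0.4],[[0,0,-6],[0,0,0],0.4],[[0,0,0],[0,0,0],0.4],[[0,0,0],[0,0,0],0.4],[[0,0,0],[0,0,0],0.4]]'
```

```text
time_s: 48.37
tool_pos: [0.6014, 0.0017, 0.1777]
ee_rot: [3.141, -0.002, 0.133]
contact_force: [0.1, -0.0, -0.3]
opening: 0.601
grasp_force: 0.0
```

```bash

python3 -m jog '[[[0,0,-5],[0,0,0],0.4],[[0,0,0],[0,0,0],0.4],[[0,0,0],[0,0,0],0.6],[[0,0,0],[0,0,0],0.7],[[0,0,0],[0,0,0],0.8],[[0,0,0],[0,0,0],1],[[0,0,0],[0,0,0],1],[[0,0,0],[0,0,0],1]]'
python3 -m jog '[[[0,0,0],[0,0,0],1],[[0,0,0],[0,0,0],1],[[0,0,0],[0,0,0],1]]'
```

```text
time_s: 49.03
tool_pos: [0.6007, 0.0013, 0.172]
ee_rot: [3.142, -0.0, 0.132]
contact_force: [-0.5, -0.2, 0.5]
opening: 0.211
grasp_force: 30.0
time_s: 49.28
tool_pos: [0.6007, 0.0013, 0.172]
ee_rot: [3.142, -0.0, 0.132]
contact_force: [0.3, -0.4, 0.4]
opening: 0.213
grasp_force: 30.0
```

```bash
python3 - <<'E'
from h import *
D=np.load("cl.npz");th=np.radians(7.6);e=np.array([np.cos(th),np.sin(th)]);n=np.array([-e[1],e[0]])
for k,o in(("top",(.5535,-.0036)),("scene",(.5573,-.0046)),):
    X=D[k];d=X[:,:2]-np.array(o);a=d@e*1e3;b=d@n*1e3;z=X[:,2]
    for lab,al,be in(("n1",a,b),("n2",-a,b),("n3",b,a)):
        print(k,lab)
        for g in range(14,120,4) if lab=="n3" else range(78,120,4):
            s=np.sort(be[(al>=g)&(al<g+4)&(abs(be)<22)&(z>.073)&(z<.1)])
            if len(s)<4: continue
            i=np.argmax(np.diff(s));print("  ",g,"gap",s[i].round(1),s[i+1].round(1),"c",((s[i]+s[i+1])/2).round(1))
E
```

```text
top n1
   78 gap -8.8 -5.7 c -7.2
   82 gap -20.3 -17.2 c -18.7
   86 gap 6.9 10.0 c 8.4
   90 gap -7.2 6.7 c -0.3
   94 gap -7.8 9.0 c 0.6
   98 gap -8.3 8.5 c 0.1
   102 gap -6.0 7.9 c 1.0
   106 gap -6.4 10.5 c 2.0
   110 gap -6.8 7.1 c 0.2
   114 gap -10.0 18.0 c 4.0
top n2
   78 gap -0.4 2.6 c 1.1
   82 gap -2.8 0.1 c -1.3
   86 gap -16.1 -12.9 c -14.5
   90 gap -7.1 6.3 c -0.4
   94 gap -9.2 7.0 c -1.1
   98 gap -9.0 7.1 c -0.9
   102 gap -8.5 8.1 c -0.2
   106 gap -7.5 8.4 c 0.5
   110 gap -7.3 6.3 c -0.5
   114 gap -7.3 11.7 c 2.2
top n3
   14 gap -7.4 6.9 c -0.3
   18 gap -6.9 5.8 c -0.6
   22 gap -6.4 7.7 c 0.6
   26 gap -6.2 7.7 c 0.8
   30 gap -7.3 6.7 c -0.3
   34 gap -7.2 9.2 c 1.0
   38 gap -7.3 7.5 c 0.1
   42 gap -6.5 11.8 c 2.6
   46 gap -19.8 -16.2 c -18.0
scene n1
   78 gap 2.4 7.0 c 4.7
   82 gap 15.2 19.0 c 17.1
   86 gap -0.3 8.1 c 3.9
   90 gap -4.0 7.2 c 1.6
   94 gap -4.7 8.9 c 2.1
   98 gap -7.0 7.8 c 0.4
   102 gap -5.3 7.7 c 1.2
   106 gap -4.7 7.7 c 1.5
   110 gap -6.5 7.6 c 0.6
   114 gap -7.4 8.0 c 0.3
scene n2
   78 gap -11.3 -7.1 c -9.2
   82 gap -0.7 5.0 c 2.1
   86 gap -14.5 -8.8 c -11.7
   90 gap -7.1 7.5 c 0.2
   94 gap -7.8 7.1 c -0.3
   98 gap -8.6 7.6 c -0.5
   102 gap -7.1 8.2 c 0.5
   106 gap -6.8 6.2 c -0.3
   110 gap -7.6 7.4 c -0.1
   114 gap -8.7 8.1 c -0.3
scene n3
   34 gap 18.1 22.0 c 20.1
   38 gap 16.4 19.9 c 18.1
   42 gap 9.6 12.9 c 11.3
   46 gap -14.1 19.7 c 2.8
```

```bash

python3 -m jog '[[[0,0,8],[0,0,0],1],[[0,0,12],[0,0,0],1],[[0,0,15],[0,0,0],1],[[0,0,15],[0,0,0],1],[[0,0,15],[0,0,0],1],[[0,0,10],[0,0,0],1],[[0,0,0],[0,0,0],1],[[0,0,0],[0,0,0],1]]'
python3 -m jog '[[[15,2,0],[0,0,0],1],[[15,2,0],[0,0,0],1],[[13,2,0],[0,0,0],1],[[7,2,0],[0,0,0],1],[[0,0,0],[0,0,0],1],[[0,0,0],[0,0,0],1],[[0,0,0],[0,0,0],1]]'
```

```text
time_s: 49.95
tool_pos: [0.6007, 0.0013, 0.2472]
ee_rot: [3.141, -0.001, 0.132]
contact_force: [-0.6, -0.1, -1.3]
opening: 0.213
grasp_force: 30.0
time_s: 50.53
tool_pos: [0.6498, 0.0092, 0.2463]
ee_rot: [-3.142, 0.002, 0.132]
contact_force: [-1.3, 0.2, -1.9]
opening: 0.216
grasp_force: 30.0
```

```bash

python3 -m jog '[[[2.5,0,0],[0,0,0],1],[[0,0,0],[0,0,0],1],[[0,0,-10],[0,0,0],1],[[0,0,-12],[0,0,0],1],[[0,0,-12],[0,0,0],1],[[0,0,0],[0,0,0],1],[[0,0,0],[0,0,0],1]]'
```

```text
time_s: 51.12
tool_pos: [0.6526, 0.0093, 0.2119]
ee_rot: [-3.141, 0.002, 0.132]
contact_force: [-0.3, -0.3, -0.5]
opening: 0.21
grasp_force: 30.0
```

```bash

python3 -m jog '[[[0,0,-12],[0,0,0],1],[[0,0,-12],[0,0,0],1],[[0,0,-8],[0,0,0],1],[[0,0,-5],[0,0,0],1],[[0,0,0],[0,0,0],1],[[0,0,0],[0,0,0],1]]'
```

```text
time_s: 51.62
tool_pos: [0.6534, 0.0093, 0.1762]
ee_rot: [3.141, -0.0, 0.132]
contact_force: [0.1, -0.1, -1.0]
opening: 0.212
grasp_force: 30.0
```

```bash

python3 -m jog '[[[0,0,-2],[0,0,0],1],[[0,0,-1.5],[0,0,0],1],[[0,0,0],[0,0,0],1],[[0,0,0],[0,0,0],1]]'
python3 -m jog '[[[0,0,0],[0,0,0],0.7],[[0,0,0],[0,0,0],0.6],[[0,0,0],[0,0,0],0.5],[[0,0,0],[0,0,0],0.4],[[0,0,0],[0,0,0],0.4],[[0,0,10],[0,0,0],0.4],[[0,0,25],[0,0,0],0.4],[[0,0,25],[0,0,0],0.4]]'
python3 -m jog '[[[0,0,15],[0,0,0],0.4],[[0,0,0],[0,0,0],0.4],[[0,0,0],[0,0,0],0.4]]'
cat > pins.py <<'E'
from h import *
th=np.radians(7.75);e=np.array([np.cos(th),np.sin(th)]);n=np.array([-e[1],e[0]])
from scipy.ndimage import label
for k,o in(("top",(.5535,-.0036)),("scene",(.5573,-.0046))):
    c=cam(k);X=cloud(c);d=X[...,:2]-np.array(o);a=d@e*1e3;b=d@n*1e3
    m=(c["depth"]>0)&(X[...,2]>.098)&(X[...,2]<.145)&(abs(a)<125)&(abs(b)<60)
    L,q=label(m,np.ones((3,3)))
    for i in range(1,q+1):
        s=L==i
        if s.sum()>8: print(k,"along",((a[s].min()+a[s].max())/2).round(1),"lat",((b[s].min()+b[s].max())/2).round(1),"ztop",np.percentile(X[s][:,2],95).round(4),s.sum())
E
python3 pins.py
```

```text
time_s: 51.95
tool_pos: [0.6532, 0.0093, 0.1726]
ee_rot: [3.141, -0.0, 0.132]
contact_force: [0.2, 0.7, -0.2]
opening: 0.216
grasp_force: 30.0
time_s: 52.62
tool_pos: [0.6527, 0.0093, 0.2327]
ee_rot: [-3.141, 0.002, 0.132]
contact_force: [0.0, -0.3, 0.5]
opening: 0.599
grasp_force: 0.0
time_s: 52.87
tool_pos: [0.6534, 0.0093, 0.2486]
ee_rot: [3.141, -0.002, 0.132]
contact_force: [-0.7, -0.4, -1.0]
opening: 0.6
grasp_force: 0.0
scene along -45.0 lat -1.0 ztop 0.1348 112
scene along -0.9 lat 0.6 ztop 0.1349 135
scene along 97.4 lat 1.0 ztop 0.1346 149
```

```bash

python3 -m jog '[[[-25,-3.5,0],[0,0,0],0.4],[[-30,-4,0],[0,0,0],0.4],[[-25,-3.5,0],[0,0,0],0.4],[[-17.5,-2.4,0],[0,0,0.002],0.4],[[0,0,0],[0,0,0],0.4],[[0,0,0],[0,0,0],0.4]]'
python3 -m jog '[[[0,0,-20],[0,0,0],0.4],[[0,0,-20],[0,0,0],0.4],[[0,0,-15],[0,0,0],0.4],[[0,0,0],[0,0,0],0.4],[[0,0,0],[0,0,0],0.4]]'
```

```text
time_s: 53.47
tool_pos: [0.555, -0.0041, 0.2466]
ee_rot: [-3.141, 0.001, 0.133]
contact_force: [-0.1, -0.1, 0.6]
opening: 0.6
grasp_force: 0.0
time_s: 53.88
tool_pos: [0.5563, -0.004, 0.1913]
ee_rot: [-3.141, 0.002, 0.134]
contact_force: [-0.4, 0.6, 0.0]
opening: 0.604
grasp_force: 0.0
```

```bash

python3 -m jog '[[[0,0,-12],[0,0,0],0.4],[[0,0,-7],[0,0,0],0.4],[[0,0,0],[0,0,0],0.4],[[0,0,0],[0,0,0],0.6],[[0,0,0],[0,0,0],0.7],[[0,0,0],[0,0,0],0.8],[[0,0,0],[0,0,0],1],[[0,0,0],[0,0,0],1]]'
python3 -m jog '[[[0,0,0],[0,0,0],1],[[0,0,0],[0,0,0],1],[[0,0,0],[0,0,0],1],[[0,0,0],[0,0,0],1]]'
```

```text
time_s: 54.55
tool_pos: [0.5558, -0.0041, 0.1738]
ee_rot: [3.141, -0.001, 0.134]
contact_force: [-0.8, 0.4, -0.0]
opening: 0.265
grasp_force: 0.0
time_s: 54.88
tool_pos: [0.5558, -0.0041, 0.1737]
ee_rot: [3.141, -0.001, 0.134]
contact_force: [-0.7, -0.6, 2.9]
opening: 0.212
grasp_force: 30.0
```

```bash

python3 -m jog '[[[0,0,8],[0,0,0],1],[[0,0,12],[0,0,0],1],[[0,0,15],[0,0,0],1],[[0,0,15],[0,0,0],1],[[0,0,15],[0,0,0],1],[[0,0,10],[0,0,0],1],[[0,0,0],[0,0,0],1],[[0,0,0],[0,0,0],1]]'
python3 -m jog '[[[-1,10,0],[0,0,0],1],[[-1,12,0],[0,0,0],1],[[-1,8,0],[0,0,0],1],[[0,0,0],[0,0,0],1],[[0,0,0],[0,0,0],1],[[0,0,0],[0,0,0],1]]'
python3 pins.py
```

```text
time_s: 55.55
tool_pos: [0.5556, -0.0041, 0.2486]
ee_rot: [3.141, -0.001, 0.134]
contact_force: [-0.6, -0.1, -0.3]
opening: 0.213
grasp_force: 30.0
time_s: 56.05
tool_pos: [0.5526, 0.0262, 0.2482]
ee_rot: [3.141, 0.0, 0.135]
contact_force: [0.5, -0.2, -1.1]
opening: 0.216
grasp_force: 30.0
scene along -45.8 lat 0.5 ztop 0.135 122
scene along 0.3 lat 31.2 ztop 0.1421 72
scene along 98.2 lat 1.2 ztop 0.1343 147
```

```bash

python3 -m jog '[[[0,0,-8],[0,0,0],1],[[0,0,-8],[0,0,0],1],[[0,0,-8],[0,0,0],1],[[0,0,-6],[0,0,0],1],[[0,0,0],[0,0,0],1],[[0,0,0],[0,0,0],1]]'
```

```text
time_s: 56.65
tool_pos: [0.5524, 0.0258, 0.2177]
ee_rot: [-3.142, 0.001, 0.134]
contact_force: [0.9, 0.9, -0.7]
opening: 0.212
grasp_force: 30.0
```

```bash

python3 -m jog '[[[0,0,-10],[0,0,0],1],[[0,0,-12],[0,0,0],1],[[0,0,-10],[0,0,0],1],[[0,0,-8],[0,0,0],1],[[0,0,0],[0,0,0],1],[[0,0,0],[0,0,0],1]]'
```

```text
time_s: 57.15
tool_pos: [0.5526, 0.0259, 0.1779]
ee_rot: [-3.142, 0.001, 0.134]
contact_force: [0.5, 0.2, -0.7]
opening: 0.212
grasp_force: 30.0
```

```bash

python3 -m jog '[[[0,0,-2.5],[0,0,0],1],[[0,0,-2],[0,0,0],1],[[0,0,0],[0,0,0],1],[[0,0,0],[0,0,0],1]]'
python3 -m jog '[[[0,0,0],[0,0,0],0.7],[[0,0,0],[0,0,0],0.6],[[0,0,0],[0,0,0],0.5],[[0,0,0],[0,0,0],0.4],[[0,0,0],[0,0,0],0.4],[[0,0,10],[0,0,0],0.4],[[0,0,25],[0,0,0],0.4],[[0,0,25],[0,0,0],0.4]]'
python3 -m jog '[[[0,0,15],[0,0,0],0.4],[[-14,-12,0],[0,0,0],0.4],[[-14,-12,0],[0,0,0],0.4],[[-13,-12,0],[0,0,0],0.4],[[0,0,0],[0,0,0],0.4],[[0,0,0],[0,0,0],0.4]]'
python3 pins.py
```

```text
time_s: 57.48
tool_pos: [0.5528, 0.0259, 0.1741]
ee_rot: [3.141, -0.001, 0.134]
contact_force: [0.1, 0.2, -0.9]
opening: 0.215
grasp_force: 30.0
time_s: 58.15
tool_pos: [0.5522, 0.0259, 0.2344]
ee_rot: [-3.141, 0.002, 0.134]
contact_force: [0.0, 0.3, 1.3]
opening: 0.598
grasp_force: 0.0
time_s: 58.65
tool_pos: [0.5117, -0.0103, 0.2498]
ee_rot: [3.142, -0.002, 0.133]
contact_force: [0.4, -0.3, 0.3]
opening: 0.598
grasp_force: 0.0
top along 103.2 lat -0.4 ztop 0.1366 16
scene along -45.6 lat 0.2 ztop 0.1344 122
scene along 1.0 lat 31.5 ztop 0.1346 129
scene along 98.1 lat 1.4 ztop 0.1347 143
```

Pin3 hangs at the right height. Now pin2.

```bash

python3 -m jog '[[[0,0,-20],[0,0,0],0.4],[[0,0,-20],[0,0,0],0.4],[[0,0,-18],[0,0,0],0.4],[[0,0,-12],[0,0,0],0.4],[[0,0,-5],[0,0,0],0.4],[[0,0,0],[0,0,0],0.4],[[0,0,0],[0,0,0],0.4]]'
```

```text
time_s: 59.33
tool_pos: [0.5124, -0.0098, 0.1742]
ee_rot: [3.141, -0.001, 0.134]
contact_force: [0.7, 0.4, 0.2]
opening: 0.601
grasp_force: 0.0
```

```bash

python3 -m jog '[[[0,0,0],[0,0,0],0.6],[[0,0,0],[0,0,0],0.7],[[0,0,0],[0,0,0],0.8],[[0,0,0],[0,0,0],1],[[0,0,0],[0,0,0],1],[[0,0,0],[0,0,0],1],[[0,0,0],[0,0,0],1],[[0,0,0],[0,0,0],1]]'
python3 -m jog '[[[0,0,8],[0,0,0],1],[[0,0,12],[0,0,0],1],[[0,0,15],[0,0,0],1],[[0,0,15],[0,0,0],1],[[0,0,15],[0,0,0],1],[[0,0,10],[0,0,0],1],[[0,0,0],[0,0,0],1],[[0,0,0],[0,0,0],1]]'
```

```text
time_s: 60.0
tool_pos: [0.5118, -0.0101, 0.1741]
ee_rot: [3.141, -0.0, 0.134]
contact_force: [-0.3, -0.4, 1.7]
opening: 0.215
grasp_force: 30.0
time_s: 60.67
tool_pos: [0.5116, -0.0101, 0.2492]
ee_rot: [3.141, -0.001, 0.134]
contact_force: [0.4, -0.3, -0.7]
opening: 0.213
grasp_force: 30.0
```

```bash

python3 -m jog '[[[-15,-2,0],[0,0,0],1],[[-15,-2,0],[0,0,0],1],[[-13,-2,0],[0,0,0],1],[[-8.5,-1,0],[0,0,0],1],[[0,0,0],[0,0,0],1],[[0,0,0],[0,0,0],1],[[0,0,0],[0,0,0],1]]'; python3 pins.py
```

```text
time_s: 61.25
tool_pos: [0.4608, -0.0171, 0.2488]
ee_rot: [3.141, -0.001, 0.134]
contact_force: [0.3, -0.2, -0.6]
opening: 0.214
grasp_force: 30.0
top along 97.8 lat 0.2 ztop 0.1351 63
scene along -96.6 lat 1.1 ztop 0.1401 61
scene along 1.2 lat 31.4 ztop 0.1347 127
scene along 98.1 lat 1.8 ztop 0.1347 148
```

```bash

python3 -m jog '[[[-0.5,0,-8],[0,0,0],1],[[0,0,-8],[0,0,0],1],[[0,0,-8],[0,0,0],1],[[0,0,-6],[0,0,0],1],[[0,0,0],[0,0,0],1],[[0,0,0],[0,0,0],1]]'
```

```text
time_s: 61.85
tool_pos: [0.4594, -0.0171, 0.2183]
ee_rot: [-3.141, 0.001, 0.134]
contact_force: [0.5, -0.0, -0.0]
opening: 0.218
grasp_force: 30.0
```

```bash

python3 -m jog '[[[0,0,-10],[0,0,0],1],[[0,0,-12],[0,0,0],1],[[0,0,-10],[0,0,0],1],[[0,0,-8],[0,0,0],1],[[0,0,-3],[0,0,0],1],[[0,0,0],[0,0,0],1],[[0,0,0],[0,0,0],1]]'
```

```text
time_s: 62.43
tool_pos: [0.46, -0.0171, 0.1762]
ee_rot: [3.141, -0.001, 0.134]
contact_force: [-0.8, -0.7, -0.4]
opening: 0.214
grasp_force: 30.0
```

```bash

python3 -m jog '[[[0,0,-2],[0,0,0],1],[[0,0,0],[0,0,0],1],[[0,0,0],[0,0,0],1]]'
python3 -m jog '[[[0,0,0],[0,0,0],0.7],[[0,0,0],[0,0,0],0.6],[[0,0,0],[0,0,0],0.5],[[0,0,0],[0,0,0],0.4],[[0,0,0],[0,0,0],0.4],[[0,0,10],[0,0,0],0.4],[[0,0,25],[0,0,0],0.4],[[0,0,25],[0,0,0],0.4]]'
python3 -m jog '[[[0,0,20],[0,0,0],0.4],[[-20,0,20],[0,0,0],0.4],[[-35,0,10],[0,0,0],0.4],[[-35,0,0],[0,0,0],0.4],[[-30,0,0],[0,0,0],0.4],[[0,0,0],[0,0,0],0.4],[[0,0,0],[0,0,0],0.4]]'
python3 pins.py; python3 - <<'E'
from h import *
ims=[]
c=cam("scene");a=c["img"][140:280,150:310];ims.append(cv2.resize(a,(400,350),interpolation=cv2.INTER_CUBIC))
c=cam("top");a=c["img"][110:220,215:340];ims.append(cv2.resize(a,(398,350),interpolation=cv2.INTER_CUBIC))
cv2.imwrite("pics/end.png",np.hstack(ims))
E
```

```text
time_s: 62.68
tool_pos: [0.4598, -0.0171, 0.1742]
ee_rot: [3.141, -0.001, 0.134]
contact_force: [-0.3, 0.4, -1.0]
opening: 0.212
grasp_force: 30.0
time_s: 63.35
tool_pos: [0.459, -0.0171, 0.2338]
ee_rot: [-3.141, 0.003, 0.134]
contact_force: [0.6, 0.7, 0.9]
opening: 0.602
grasp_force: 0.0
time_s: 63.93
tool_pos: [0.3387, -0.0171, 0.2843]
ee_rot: [3.141, -0.002, 0.134]
contact_force: [1.1, 0.5, 1.0]
opening: 0.601
grasp_force: 0.0
top along 97.4 lat 0.4 ztop 0.1357 60
top along 1.0 lat 30.3 ztop 0.1351 58
top along -97.0 lat 0.3 ztop 0.1342 56
scene along -96.6 lat 1.3 ztop 0.135 116
scene along 1.0 lat 31.0 ztop 0.1345 125
scene along 98.2 lat 1.2 ztop 0.135 148
```

View pics/end.png

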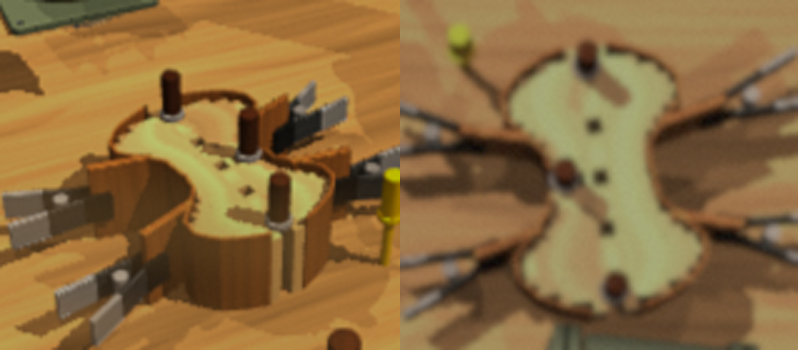

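The picture shows all four clips on their corners. The three pins hang upright in the notches (top view at about (587,55), (565,173) and (615,287)) and the bores are empty.

```bash
python3 -c "
from bench import robot
print(robot.hand_in())"
```

```text
the job is handed in; nothing more can be done
None
```

I put all four clips on the rib corners, then hung the three pins upright by their collars in the three notches. The gripper is clear of everything, I never went near the jar, and the job was handed in at about 64 s; no verdict came back.

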